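# Tidy four things into one tight cubby

### The job

Slide the white trinket box, the grey timer, the small metal tin and the chrome folding comb into the low open-fronted maple cubby, so that all four stand flat on the board inside it at once, squared up beside one another with nothing stacked and nothing sticking out past its open front. Do not tip the trinket box over, and leave the little pot, the candle and the key where they are.

Things in the scene. Friction and masses are not known exactly. Their poses are not given: they have to be found in the camera images.
- cubby: Fixed low maple U of three walls (12 mm thick, 40 mm high) on the board; no floor or roof of its own. Clear inside 174 mm (x) by 124 mm (y). Origin: centre of the inside, at board level. Back wall's inner face at its y = +62 mm, open front at y = -62 mm, side faces at x = -87 and +87 mm. Stands on the robot's left, front open to the right (-y); spot varies, turned up to 0.15 rad.
- trinket_mid (a point): White ceramic trinket box with a flat lid that does not come off: 104 mm (its x) by 88 mm (its y), 42 mm high, 0.35 kg give or take a third. Too broad for a gripper: push it. This point is its centre, half-way up (21 mm above its underside). Starts before the cubby's open front, turned up to 0.35 rad. The set fits only with its 104 mm side along the cubby's x.
- timer_mid (a point): Grey plastic kitchen timer: a block 58 mm (its x) by 48 mm (its y), 26 mm high, with a fixed round dial (38 mm across) and a bar grip on top to 36 mm, 0.1 kg. This point is its centre, 18 mm above its underside. Stands in the row to the right (-y) of the trinket box; the timer, the tin and the pot swap places.
- tin_mid (a point): Small closed metal tin: 58 mm (its x) by 38 mm (its y), 24 mm high, 0.06 kg. This point is its centre, 12 mm above its underside. In the same row as the timer.
- comb_mid (a point): Chrome folding comb, folded shut: a bar 146 mm (its x) by 26 mm (its y), 16 mm high, 0.08 kg. This point is its centre, 8 mm above its underside. Lies behind the cubby (its +y side); too long to go in lengthwise.
- pot: Bystander: empty terracotta pot, 48 mm across the rim, 46 mm high, origin at the centre of its underside. Leave it.
- candle: Bystander: plain white candle, 36 mm across, 40 mm high, on the robot's side of the way into the cubby, origin at the centre of its underside. Leave it.
- key: Bystander: yellow plastic locker key lying flat along its y, 30 mm wide, 65 mm long, 6 mm thick, on the far side of the way into the cubby, origin under its middle. Leave it.
Things that resemble listed ones, but are neither listed nor needed, are in the scene too. Of the things shaped like the part that bears tin_mid, the aluminium one is meant.

How it is judged:
By the outcome, as a careful person would: the job done as asked, in the order asked, and still so for the second after the job is handed in, with the robot touching nothing.
It also fails if it takes over 72 s, if anything falls off the work surface, if the arm or the gripper's body presses on something with over 40 N, if the wrist force passes 120 N, or if a joint passes its speed limit or range.

### The arm

A 7-joint arm with a two-finger parallel gripper is mounted at the origin on the work surface. World frame = base frame: x ahead of the robot, y to its left, z up, the work surface at z = 0. Lengths are in mm, angles in rad, forces in N, time in s.
With the tool pointing down it reaches from about 400 to 875 mm from the base axis. Payload 19.3 kg.
Tool frame: the origin (TCP) lies midway between the tips of the shut fingers; the grasp point (between the pads) lies 19 mm behind it (bot.grip_depth is the distance from the TCP to the grasp point, in mm); x points along the fingers, y is the direction in which the jaws open and shut, and the axes are right-handed (so a half turn about x gives the same grasp; the last joint's range is limited). The gripper opens to 85 mm and grips with 20 to 120 N. Pads are 22 mm wide; open, the fingers measure 114 mm over their backs; the gripper's body (76 mm by 85 mm) begins 54 mm behind the grasp point. The pads swing forward as they close: fully open they stand 13 mm farther back than shut.
Start: joints at [1.251, 0.521, -0.036, 1.599, 0.021, 1.021, -0.113], TCP at [154.478, -605.599, 198.091] pointing down, gripper open.
Joint ranges: [-2.91, 2.91], [-0.3, 2.13], [-1.5, 1.42], [0.17, 2.43], [-1.26, 4.41], [0.16, 1.93], [-2.52, 2.52]. Speed limits (rad/s): [1.89, 1.89, 2.39, 2.39, 3.01, 3.01, 3.01].

### API

Orientations are given as a unit quaternion [w, x, y, z].
In Python, from rig import status, imaging, bot gives the robot as it stands.
- The arm moves only by the tool move_arm, never from a script. Its argument "increments" is a list of rows, each a list of 4 numbers: the shift along the tool's x, y, z in cm, then the turn about the tool's x in degrees. In form: [[dx, dy, dz, spin], ...]. A call has exactly 10 rows; each row is the pose to reach, as a shift and turn from the pose measured when the call began, along the tool's axes at that moment; what a row does not reach only later rows make up. A row lasts 1/10 s, in which the tool goes at most 50 mm and 8.59 degrees, less where a joint would pass 70% of its speed; a pose out of reach is approached as far as the arm can. A call with a gripper value outside its range is refused whole. "hand" is the finger opening in cm, from 0 to 8.54, set as the call begins (left out, the last holds). The fingers move at their own pace and stop on an object; "force" is the grip in N (left out, the last holds). Time passes only in rows, so rows that repeat a pose let the fingers close, or fill a call up. It gives the time, the measured TCP pose, the force and the opening at its end, in the units of the state.
- status.state(): the state, without advancing time (a new reading comes with each control period).
- imaging.read_camera(name): name is "scene" or "top" or "wrist"; returns a dict with "image" (480x640x3 uint8, blue, green, red), "depth" (480x640 float32, mm along the optical axis (not along the pixel's ray), 0 where there is no reading), "intrinsics" (3x3 intrinsics, pixels), "world_from_camera" (4x4, takes a point from camera to world coordinates). Camera axes: x right, y down, z forward; pixel columns grow to the right and rows downward; lengths in mm; the calibration is good to about 2 mm. A picture is of the moment at which its call begins.
- bot.close_job(): hands the job in, once; it reports no verdict.
The state is a dict: "time": time; "q": joint angles; "joint_vel": joint speeds; "joint_efforts": joint torques, N m; "tcp_pos": TCP position; "tcp_rot": TCP orientation; "contact_force": force on the tool from outside, world axes, zero at the start; "moment": the same for the moment, N m; "opening": finger opening in mm.
Only numpy, scipy, OpenCV 4.12 (cv2) and the standard library are available. Lean on these libraries where they do the work, as an engineer would, in place of code of your own. Each camera call takes 0.05 s, during which the arm holds its last target.

## Working session

There is one attempt and no reset: what is moved stays moved. The work goes in short steps, Python scripts to look and compute and a tool call to move; the robot and the scene stay as the last step left them, time stands still between calls to the robot, and variables do not carry over. Pictures are saved under pics/ and viewed, and the job is handed in when it is done.

Besides the shell and the picture viewer there is one more tool, called after "Emit:" as a command line: name --pt "numbers of a row" for each row, then --argument value for the rest. move_arm: Moves the arm, as the interface text tells. Its arguments: {"type":"object","properties":{"increments":{"type":"array","items":{"type":"array","items":{"type":"number"}}},"hand":{"type":"number"},"force":{"type":"number"}},"required":["increments"]}

```bash
ls; mkdir -p pics
python3 - <<'E'
from rig import status, imaging, bot
import cv2
for n in ("scene","top"):
    r=imaging.read_camera(n); cv2.imwrite(f"pics/{n}0.png",r["image"]); print(r["intrinsics"].round(1).tolist(), r["world_from_camera"].round(3).tolist())
print(status.state())
E
```

```text
pics
[[589.1, 0.0, 313.8], [0.0, 589.1, 245.6], [0.0, 0.0, 1.0]] [[-0.743, 0.47, -0.477, 1125.668], [0.67, 0.514, -0.536, 607.981], [-0.007, -0.718, -0.696, 859.927], [0.0, 0.0, 0.0, 1.0]]
[[520.7, 0.0, 322.2], [0.0, 520.7, 239.4], [0.0, 0.0, 1.0]] [[0.017, -0.997, 0.079, 498.73], [-1.0, -0.016, 0.019, -29.074], [-0.018, -0.08, -0.997, 1101.247], [0.0, 0.0, 0.0, 1.0]]
{'time': 0.1, 'q': array([ 1.25079005,  0.52194946, -0.03634535,  1.59991061,  0.02117088,
        1.02105968, -0.1127922 ]), 'joint_vel': array([ 2.93809827e-05, -2.30088906e-03, -4.46439354e-04, -1.60091630e-03,
       -8.00546173e-04,  6.37386031e-04,  1.52420929e-03]), 'joint_efforts': array([ 9.22677194e-03, -9.28468609e+01,  1.98644780e+00, -3.70530260e+01,
        1.83292700e-02,  5.31044818e-03,  1.46740372e-04]), 'tcp_pos': array([ 154.42298375, -605.3114487 ,  197.60062774]), 'tcp_rot': array([-0.08775943, -0.70154642, -0.0884188 ,  0.70165021]), 'contact_force': array([-0.08822128, -0.30783932, -0.10522953]), 'moment': array([ 0.02953319, -0.03495305, -0.00470305]), 'opening': 85.38768710078148}
```

View pics/top0.png

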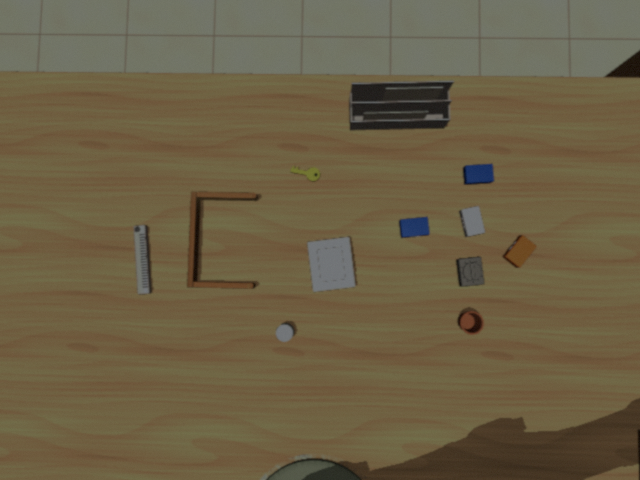

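View pics/scene0.png

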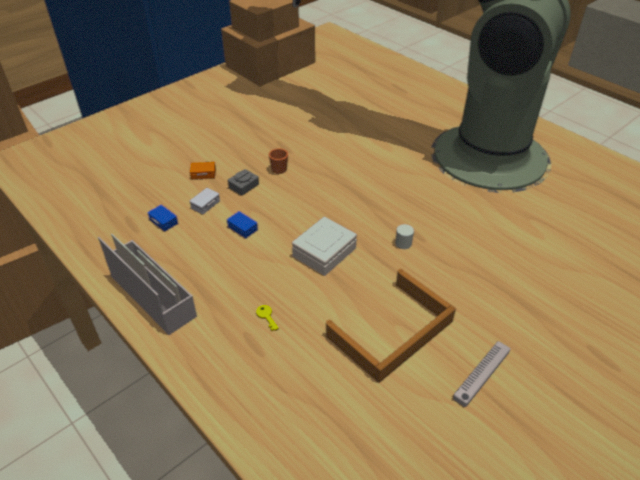

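The top view shows the cubby at about (222,240), trinket box (332,264), comb (143,259), candle (285,333), key (306,173), aluminium tin (473,221), timer (471,271) and pot (471,321). The blue tins and the orange block are decoys. Next I'll measure these positions.

```bash
cat > h.py <<'E'
from rig import status, imaging, bot
import cv2, numpy as np
from scipy.spatial.transform import Rotation as R
def cam(n): return imaging.read_camera(n)
def ray(r,uv,z):
    uv=np.atleast_2d(np.asarray(uv,float)); K=r["intrinsics"];T=r["world_from_camera"]
    d=np.c_[(uv[:,0]-K[0,2])/K[0,0],(uv[:,1]-K[1,2])/K[1,1],np.ones(len(uv))]@T[:3,:3].T
    o=T[:3,3]; return o+d*((z-o[2])/d[:,2])[:,None]
def rect(pts):  # world xy pts
    (c,s,a)=cv2.minAreaRect(np.asarray(pts,np.float32)[:,:2]); 
    b=cv2.boxPoints((c,s,a)); return np.array(c),s,a,b
def world(r):
    K=r["intrinsics"];T=r["world_from_camera"];d=r["depth"].astype(float)
    v,u=np.mgrid[:480,:640]
    P=np.stack([(u-K[0,2])/K[0,0]*d,(v-K[1,2])/K[1,1]*d,d],-1)@T[:3,:3].T+T[:3,3]
    P[d==0]=np.nan; return P
def tool():
    s=status.state(); q=s["tcp_rot"]; return s,R.from_quat(q[[1,2,3,0]]) 
def plan(x,y,z,yaw=None):
    """yaw: world angle of tool y axis (mod pi)"""
    s,r=tool(); M=r.as_matrix(); d=M.T@(np.array([x,y,z])-s["tcp_pos"])/10
    ty=np.degrees(np.arctan2(M[1,1],M[0,1])); sp=None
    if yaw is not None:
        # tool x down: positive spin turns world yaw negative
        sp=-((np.degrees(yaw)-ty+90)%180-90)
    print("t",s["time"].__round__(2),"tcp",s["tcp_pos"].round(1),"ty",round(ty,1),"toolx",M[:,0].round(3),"q7",s["q"][6].round(2),"inc",d.round(2),"spin",None if sp is None else round(sp,1),"F",s["contact_force"].round(1),"op",s["opening"].round(1))
E
python3 - <<'E'
from h import *
r=cam("top"); P=world(r); z=P[...,2]
print("table z",np.nanmedian(z[300:400,100:200]), np.nanstd(z[300:400,100:200]))
m=((z>9)&(z<80)).astype(np.uint8)
n,l,st,c=cv2.connectedComponentsWithStats(m)
for i in range(1,n):
    if st[i,4]<60: continue
    q=P[l==i]; zt=np.percentile(q[:,2],80)
    cs,_=cv2.findContours((l==i).astype(np.uint8),cv2.RETR_EXTERNAL,cv2.CHAIN_APPROX_NONE)
    w=ray(r,cs[0][:,0],zt)
    cc,s,a,b=rect(w); print(c[i].round(),st[i,4],"z",zt.round(1),"c",cc.round(1),"s",np.round(s,1),"a",round(a,1), r["image"][l==i].mean(0).round())
plan(500,0,200,0)
cv2.imwrite("pics/m.png",m*255)
im=r["image"][140:360,120:540]; cv2.imwrite("pics/zoom.png",cv2.resize(im,None,fx=1.9,fy=1.9,interpolation=cv2.INTER_CUBIC))
E
```

```text
table z -0.11876367046488667 2.0502609498110727Traceback (most recent call last):
  File "<stdin>", line 11, in <module>
  File "h.py", line 10, in rect
    (c,s,a)=cv2.minAreaRect(np.asarray(pts,np.float32)[:,:2]);
            ~~~~~~~~~~~~~~~^^^^^^^^^^^^^^^^^^^^^^^^^^^^^^^^^^
cv2.error: OpenCV(4.12.0) /io/opencv/modules/imgproc/src/convhull.cpp:143: error: (-215:Assertion failed) total >= 0 && (depth == CV_32F || depth == CV_32S) in function 'convexHull'
```

```bash
sed -i 's/np.asarray(pts,np.float32)\[:,:2\]/np.ascontiguousarray(np.asarray(pts,np.float32)[:,:2])/' h.py
cat >> h.py <<'E'
def seg(r,lo=9,hi=80,amin=60):
    P=world(r); z=P[...,2]
    m=((z>lo)&(z<hi)).astype(np.uint8)
    n,l,st,c=cv2.connectedComponentsWithStats(m)
    for i in range(1,n):
        if st[i,4]<amin or st[i,4]>8000: continue
        q=P[l==i]; zt=np.percentile(q[:,2],70)
        cs,_=cv2.findContours((l==i).astype(np.uint8),cv2.RETR_EXTERNAL,cv2.CHAIN_APPROX_NONE)
        w=ray(r,cs[0][:,0],zt)
        cc,s,a,b=rect(w); print(c[i].round(),st[i,4],"z",zt.round(1),"c",cc.round(1),"s",np.round(s,1),"a",round(a,1), r["image"][l==i].mean(0).round())
    return m
E
python3 - <<'E'
from h import *
r=cam("top"); m=seg(r)
plan(500,0,200,0)
cv2.imwrite("pics/m.png",m*255)
im=r["image"][140:360,120:540]; cv2.imwrite("pics/zoom.png",cv2.resize(im,None,fx=1.9,fy=1.9,interpolation=cv2.INTER_CUBIC))
E
```

```text
[397. 110.] 3102 z 60.1 c [ 853.5 -163.2] s [ 83.8 204.9] a 1.9 [38. 41. 44.]
[479. 174.] 555 z 24.4 c [ 727.3 -332.6] s [40.4 61. ] a 4.7 [89. 48. 29.]
[209. 237.] 1686 z 40.1 c [580.  196.3] s [197.5 139.4] a 0.2 [34. 56. 80.]
[472. 221.] 556 z 24.6 c [ 627.5 -318.6] s [58.  41.2] a 13.5 [110. 110. 108.]
[414. 227.] 537 z 24.7 c [ 613.1 -199.2] s [39.5 59.2] a 6.6 [97. 56. 37.]
[142. 259.] 883 z 16.6 c [537.9 368.9] s [145.4  28.2] a 5.9 [90. 94. 94.]
[520. 251.] 579 z 24.6 c [ 566.7 -415.5] s [40.7 60.9] a 51.4 [ 33.  69. 104.]
[331. 264.] 2191 z 43.3 c [533.4 -27.8] s [103.4  87.6] a 8.0 [116. 114. 112.]
[470. 271.] 703 z 30.5 c [ 523.4 -312.3] s [57.3 51.3] a 6.7 [61. 68. 71.]
[472. 323.] 326 z 44.6 c [ 421.9 -309.5] s [50.  45.5] a 45.4 [26. 41. 69.]
[285. 332.] 271 z 40.4 c [394.7  63. ] s [34.2 36.9] a 45.9 [107. 107. 106.]
[313. 472.] 1042 z 13.0 c [117.6   1.5] s [ 37.3 184.2] a 1.3 [54. 66. 63.]Traceback (most recent call last):
  File "<stdin>", line 3, in <module>
  File "h.py", line 26, in plan
    print("t",s["time"].__round__(2),"tcp",s["tcp_pos"].round(1),"ty",round(ty,1),"toolx",M[:,0].round(3),"q7",s["q"][6].round(2),"inc",d.round(2),"spin",None if sp is None else round(sp,1),"F",s["contact_force"].round(1),"op",s["opening"].round(1))
                                                                                                                                                                                                                                   ^^^^^^^^^^^^^^^^^^
AttributeError: 'float' object has no attribute 'round'
```

```bash
sed -i 's/s\["opening"\].round(1)/round(float(s["opening"]),1)/; s/s\["time"\].__round__(2)/round(float(s["time"]),2)/' h.py
cat >> h.py <<'E'
def cubby(r):
    P=world(r); z=P[...,2]
    m=((z>25)&(z<52)&(P[...,1]>100)&(P[...,1]<285)&(P[...,0]>450)&(P[...,0]<720)).astype(np.uint8)
    n,l,st,c=cv2.connectedComponentsWithStats(m); i=1+np.argmax(st[1:,4]); m=(l==i)
    v,u=np.nonzero(m); w=ray(r,np.c_[u,v],40)[:,:2]
    # back wall: highest y; fit centreline
    def fit(sel):
        vx,vy,x0,y0=cv2.fitLine(w[sel].astype(np.float32),cv2.DIST_HUBER,0,.01,.01).ravel(); return np.array([x0,y0]),np.degrees(np.arctan2(vy,vx))
    a,b=w.min(0),w.max(0)
    for nm,s in (("back",(w[:,1]>b[1]-25)&(w[:,0]>a[0]+30)&(w[:,0]<b[0]-30)),("lo",(w[:,0]<a[0]+30)&(w[:,1]<b[1]-40)),("hi",(w[:,0]>b[0]-30)&(w[:,1]<b[1]-40))):
        p,g=fit(s); print(nm,p.round(1),round(float(g),2),"ymin",w[s][:,1].min().round(1))
E
python3 - <<'E'
from h import *
r=cam("top"); cubby(r)
plan(500,0,200,0)
im=r["image"][140:360,120:540]; cv2.imwrite("pics/zoom.png",cv2.resize(im,None,fx=1.9,fy=1.9,interpolation=cv2.INTER_CUBIC))
E
```

```text
back [579.7 257.5] -0.48 ymin 248.4
lo [487.7 176.6] 89.08 ymin 128.3
hi [672.4 180.9] -89.31 ymin 129.1
t 0.25 tcp [ 154.5 -605.4  197.8] ty -75.7 toolx [-0.  0. -1.] q7 -0.11 inc [ -0.19 -50.13 -48.45] spin -75.7 F [ 0.2 -0.2 -1.3] op 85.5
```

View pics/zoom.png

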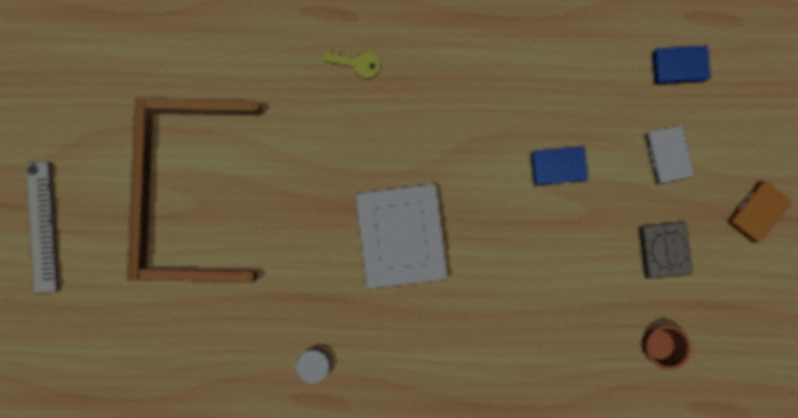

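Run:
```python
from h import *
for n in("top","scene"):
    r=cam(n); hsv=cv2.cvtColor(r["image"],cv2.COLOR_BGR2HSV)
    if n=="top":
        for p in [(195,240),(225,284),(225,240)]: print(hsv[p[1],p[0]])
    P=world(r)
    im=r["image"]; c={"top":im[180:300,175:270],"scene":im[260:390,315:465]}[n]
    cv2.imwrite(f"pics/c_{n}.png",cv2.resize(c,None,fx=5,fy=4.6 if n=="scene" else 5,interpolation=cv2.INTER_CUBIC))
    cubby(r)
```

```text
[ 14 181  38]
[ 13 155 105]
[ 19 110 111]
back [580.2 257.6] -0.49 ymin 249.6
lo [487.3 177.4] -89.52 ymin 128.4
hi [672.2 177.2] -89.57 ymin 127.1
back [589.  265.5] -0.23 ymin 256.5
lo [494.2 186.3] 88.71 ymin 133.5
hi [678.4 185.9] 88.43 ymin 131.5
```

View pics/c_top.png

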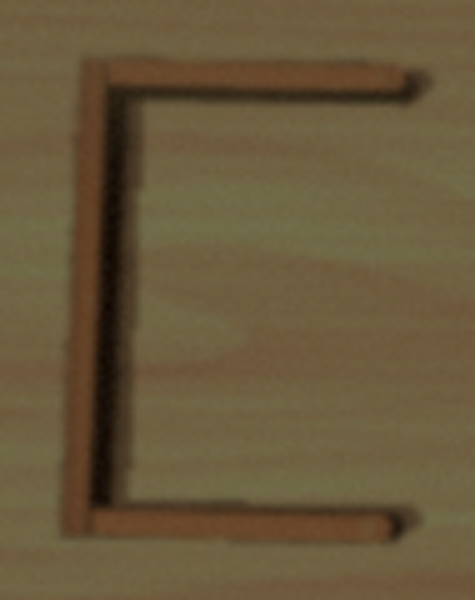

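View pics/c_scene.png

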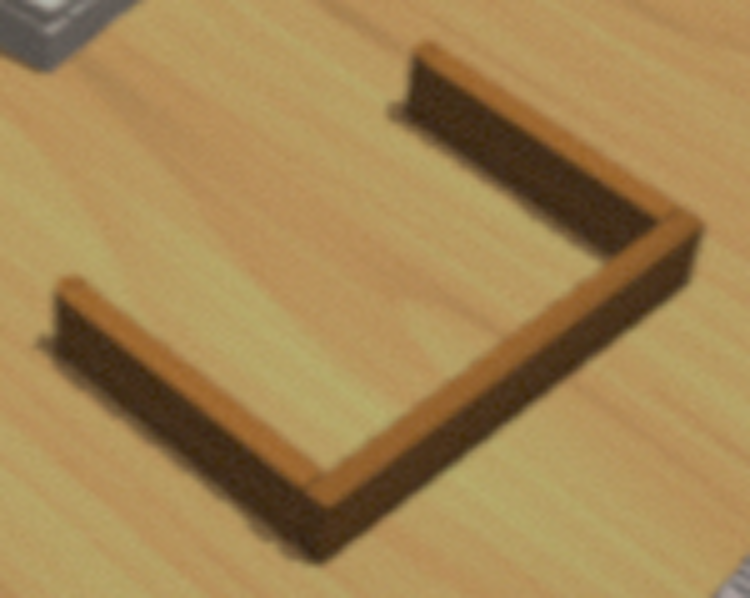

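Run:
```python
from h import *
r=cam("top"); print(ray(r,[(191.4,191.6),(187.4,287.2),(256.5,192.8),(256.5,198),(253.8,282.8),(253.8,288)],40).round(1).tolist())
r=cam("scene"); print(ray(r,[(378.6,369.8),(455.6,308.9),(400,269.),(327,322)],40).round(1).tolist())
s=seg(r)
```

```text
[[678.3, 263.5, 40.0], [481.3, 264.4, 40.0], [677.7, 128.4, 40.0], [666.9, 128.1, 40.0], [492.5, 128.9, 40.0], [482.0, 128.6, 40.0]]
[[681.2, 265.7, 40.0], [485.1, 269.7, 40.0], [484.9, 136.1, 40.0], [676.1, 136.0, 40.0]]
[162.  24.] 2921 z 57.7 c [  184.  -1210.3] s [381.4 524. ] a 0.7 [56. 35. 18.]
[442.  13.] 2034 z 33.1 c [-465.4 -571.7] s [301.7 353.5] a 47.0 [45. 69. 87.]
[596.  70.] 3059 z 48.9 c [-566.3  -46. ] s [482.5 235.5] a 26.4 [58. 76. 87.]
[270.  61.] 2027 z 59.5 c [ 150.3 -665.4] s [264.2 278.1] a 54.3 [36. 56. 74.]
[ 6. 95.] 318 z 52.7 c [  784.7 -1015.5] s [159.3  39.6] a 68.9 [38. 59. 78.]
[490. 160.] 4067 z 35.0 c [46.8 26. ] s [238.3 261.8] a 28.1 [68. 82. 75.]
[278. 159.] 388 z 41.0 c [ 433.4 -295.8] s [95.6 45.3] a 49.8 [ 35.  59. 101.]
[202. 169.] 366 z 24.4 c [ 574.  -406.3] s [54.7 63.5] a 47.5 [ 18.  89. 157.]
[242. 180.] 483 z 29.1 c [ 534.  -301.7] s [71.4 63.8] a 7.0 [76. 81. 83.]
[204. 199.] 429 z 24.3 c [ 634.5 -309.2] s [70.3 52. ] a 12.7 [150. 149. 149.]
[162. 216.] 440 z 24.5 c [ 734.2 -322.5] s [45.8 75.1] a 4.1 [137.  70.  34.]
[241. 223.] 459 z 24.4 c [ 620.4 -190.4] s [48.  69.7] a 6.1 [136.  68.  30.]
[324. 244.] 2220 z 43.1 c [546.6 -11.9] s [127.3 107.6] a 7.9 [147. 157. 154.]
[404. 235.] 343 z 39.6 c [406.9  76.6] s [67.1 35. ] a 36.8 [120. 132. 129.]
[154. 289.] 3013 z 59.7 c [ 867.2 -147.9] s [ 78.8 258.6] a 1.7 [77. 81. 85.]
[397. 330.] 3148 z 39.5 c [589.8 206.7] s [149.2 214.9] a 89.4 [ 36.  70. 103.]
[481. 373.] 1195 z 17.0 c [542.8 375.2] s [149.8  26.9] a 6.2 [130. 135. 144.]
```

Run:
```python
from h import *
plan(470,-150,200,np.radians(95.9))
```

```text
t 0.45 tcp [ 154.5 -605.6  198. ] ty -75.7 toolx [-0.  0. -1.] q7 -0.11 inc [ -0.19 -36.34 -41.83] spin 8.4 F [-0.2  0.7 -0.1] op 85.2
```

Emit:
move_arm --pt "0 -4 -4.5 1" --pt "0 -8 -9 2" --pt "0 -12 -13.5 3" --pt "0 -16 -18 4" --pt "0 -20 -22.5 5" --pt "0 -23 -26.5 6" --pt "0 -26.5 -30.5 7" --pt "0 -30 -34.5 8" --pt "0 -33.5 -38.5 8.4" --pt "0 -36 -42 8.4"

```text
time: 1.45
tcp_pos: [441.2, -193.7, 198.4]
tcp_rot: [0.036, 0.706, 0.036, -0.706]
contact_force: [1.1, -0.9, -0.3]
opening: 85.4
```

Run:
```python
from h import *
plan(538,320,200,np.radians(95.9))
```

```text
t 1.45 tcp [ 441.2 -193.7  198.4] ty -84.1 toolx [ 0. -0. -1.] q7 -1.25 inc [ -0.17 -50.1  -14.9 ] spin -0.0 F [ 1.1 -0.9 -0.3] op 85.4
```

Emit:
move_arm --pt "0 -5 -1.5 0" --pt "0 -10 -3 0" --pt "0 -15 -4.5 0" --pt "0 -20 -6 0" --pt "0 -25 -7.5 0" --pt "0 -30 -9 0" --pt "0 -35 -10.5 0" --pt "0 -40 -12 0" --pt "0 -45 -13.5 0" --pt "0 -50 -15 0"

```text
time: 2.45
tcp_pos: [534.8, 297.5, 198.4]
tcp_rot: [0.036, 0.706, 0.036, -0.706]
contact_force: [2.5, -0.1, 0.0]
opening: 85.5
```

Run:
```python
from h import *
plan(538,369,120,np.radians(95.9))
for n in("wrist","top"):
    r=cam(n); cv2.imwrite(f"pics/{n}1.png",r["image"])
    if n=="wrist": print(r["world_from_camera"].round(3)); 
    seg(r)
```

```text
t 2.45 tcp [534.8 297.5 198.4] ty -84.1 toolx [ 0.001 -0.    -1.   ] q7 -2.24 inc [ 7.84 -7.08 -1.04] spin -0.0 F [ 2.5 -0.1  0. ] op 85.5
[[ 1.03000e-01 -9.45000e-01 -3.10000e-01  6.13779e+02]
 [-9.95000e-01 -9.80000e-02 -3.20000e-02  3.05111e+02]
 [-0.00000e+00  3.12000e-01 -9.50000e-01  3.75275e+02]
 [ 0.00000e+00  0.00000e+00  0.00000e+00  1.00000e+00]]
[399. 155.] 7639 z 41.1 c [580.  200.9] s [139.  197.1] a 89.8 [ 47.  79. 112.]
[250. 188.] 3211 z 17.5 c [538.  371.3] s [143.9  26.8] a 6.2 [139. 145. 148.]
[599. 237.] 7925 z 43.7 c [534.8  -6.7] s [109.8 101.3] a 8.4 [129. 136. 136.]
[493. 336.] 1121 z 40.8 c [402.2  75.6] s [61.7 34.5] a 46.9 [ 89.  98. 101.]
[397. 110.] 3127 z 60.1 c [ 853.3 -163.8] s [ 84.1 206. ] a 1.8 [42. 46. 49.]
[479. 174.] 554 z 24.4 c [ 727.2 -332.3] s [40.6 61.5] a 4.7 [98. 54. 33.]
[209. 237.] 1686 z 40.1 c [580.4 195.4] s [139.8 197.5] a 89.7 [32. 54. 77.]
[472. 221.] 553 z 24.5 c [ 627.6 -318.7] s [58.2 41.5] a 12.2 [122. 122. 120.]
[414. 227.] 541 z 24.6 c [ 613.1 -199.2] s [39.5 59.5] a 6.6 [107.  63.  42.]
[140. 233.] 212 z 16.8 c [592.8 374.3] s [34.3 27.5] a 2.6 [93. 98. 98.]
[520. 251.] 590 z 24.4 c [ 566.7 -415.2] s [41.3 61.5] a 51.4 [ 37.  76. 114.]
[331. 264.] 2192 z 43.3 c [533.4 -27.8] s [103.4  87.6] a 8.0 [128. 126. 124.]
[470. 271.] 702 z 30.5 c [ 523.4 -312.2] s [57.3 51.5] a 6.7 [68. 75. 78.]
[143. 278.] 403 z 16.7 c [499.5 364.9] s [68.5 28. ] a 4.7 [100. 105. 105.]
[472. 323.] 329 z 44.3 c [ 421.8 -309.6] s [50.  45.5] a 45.4 [30. 46. 76.]
[285. 332.] 271 z 40.4 c [394.7  63. ] s [34.2 36.9] a 45.9 [82. 89. 91.]
[313. 472.] 1044 z 12.9 c [117.5   3.6] s [ 37.3 180.2] a 1.3 [56. 69. 66.]
```

View pics/wrist1.png

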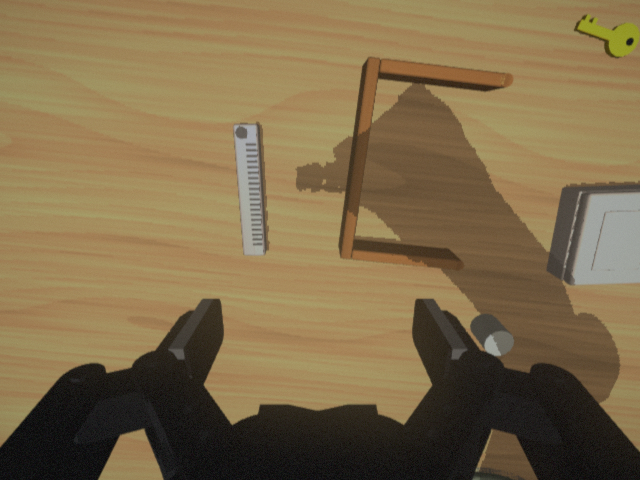

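View pics/top1.png

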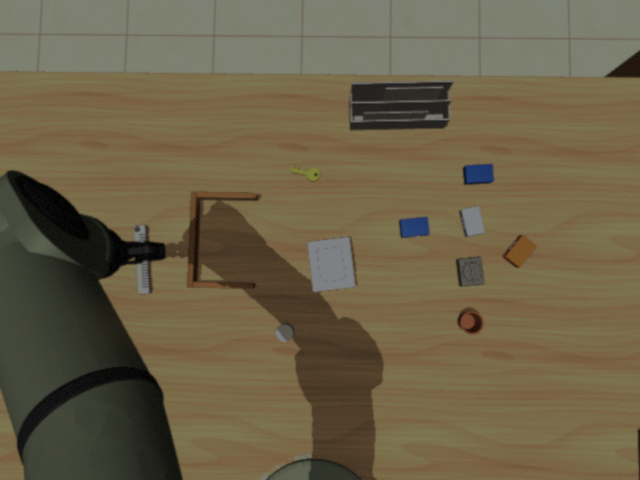

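Run:
```python
from h import *
r=cam("wrist"); im=r["image"][40:285,325:530]; cv2.imwrite("pics/w1z.png",cv2.resize(im,None,fx=3,fy=2.4,interpolation=cv2.INTER_CUBIC))
cubby(r)
plan(538,370,10,np.radians(95.9))
```

```text
back [584.  261.9] -0.21 ymin 254.9
lo [489.4 181. ] 88.96 ymin 130.9
hi [671.8 180.6] -89.81 ymin 130.4
t 2.6 tcp [533.8 299.  197.7] ty -83.9 toolx [-0.     0.001 -1.   ] q7 -2.24 inc [18.78 -7.   -1.18] spin 0.2 F [ 0.3 -1.1 -0.1] op 85.5
```

View pics/w1z.png

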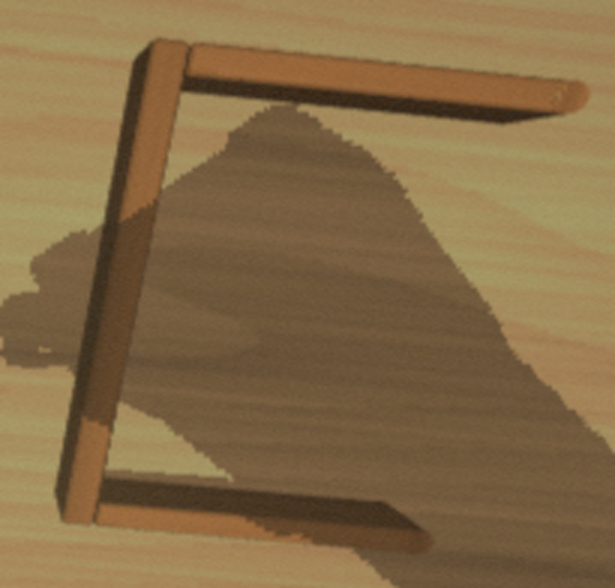

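Run:
```python
from h import *
r=cam("wrist")
z=lambda a:[(325+x/3,40+y/2.4) for x,y in a]
print(ray(r,z([(157,40),(62,521),(584,82),(580,108),(430,552),(432,535),(182,92),(103,502)]),40).round(1).tolist())
```

```text
[[678.7, 260.1, 40.0], [482.8, 262.5, 40.0], [678.5, 128.3, 40.0], [669.5, 126.8, 40.0], [482.3, 126.3, 40.0], [490.6, 127.7, 40.0], [661.9, 249.6, 40.0], [493.5, 249.1, 40.0]]
```

Emit:
move_arm --pt "3 -4 -0.6 0" --pt "6 -7 -1.2 0" --pt "10 -7 -1.2 0.2" --pt "14 -7 -1.2 0.2" --pt "17 -7 -1.2 0.2" --pt "18.5 -7 -1.2 0.2" --pt "19.3 -7 -1.2 0.2" --pt "19.4 -7 -1.2 0.2" --pt "19.4 -7 -1.2 0.2" --pt "19.4 -7 -1.2 0.2" --hand 6.0 --force 40

```text
time: 3.65
tcp_pos: [539.5, 367.7, 5.2]
tcp_rot: [0.035, 0.707, 0.036, -0.706]
contact_force: [0.1, -0.5, 0.4]
opening: 60.0
```

Emit:
move_arm --pt "0 0 0 0" --pt "0 0 0 0" --pt "0 0 0 0" --pt "0 0 0 0" --pt "0 0 0 0" --pt "0 0 0 0" --pt "0 0 0 0" --pt "0 0 0 0" --pt "-1 0 0 0" --pt "-3 0 0 0" --hand 2.0 --force 40

```text
time: 4.65
tcp_pos: [538.7, 367.2, 34.9]
tcp_rot: [-0.036, -0.706, -0.036, 0.706]
contact_force: [-0.2, -0.7, 0.9]
opening: 19.8
```

Run:
```python
from h import *
plan(580,222,80,np.radians(89.8))
r=cam("wrist"); cv2.imwrite(f"pics/wrist2.png",r["image"])
```

```text
t 4.65 tcp [538.7 367.2  34.9] ty -84.2 toolx [-0.    -0.001 -1.   ] q7 -2.39 inc [-4.5  14.87 -2.64] spin 6.0 F [-0.2 -0.7  0.9] op 19.8
```

View pics/wrist2.png

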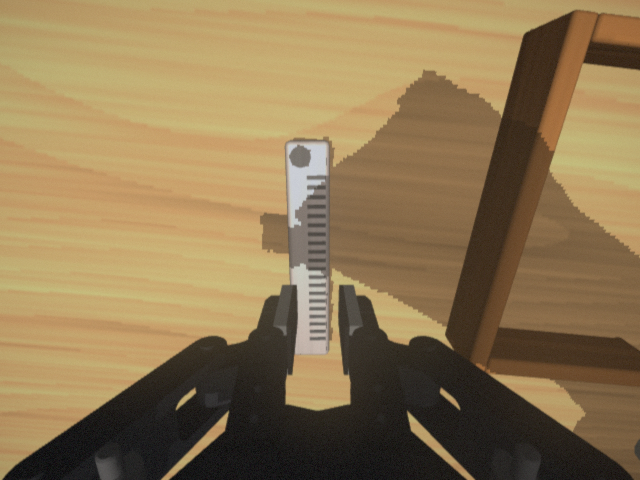

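Run:
```python
from h import *
r=cam("wrist"); print(ray(r,[(286,141),(328,141),(294,353),(328,353)],16).round(1).tolist()); seg(r)
```

```text
[[610.2, 393.6, 16.0], [612.7, 369.3, 16.0], [464.7, 377.3, 16.0], [467.3, 353.0, 16.0]]
[345. 288.] 67 z 78.7 c [547.9 355.2] s [9.3 6.9] a 7.0 [66. 80. 87.]
```

Emit:
move_arm --pt "0 -0.3 0 0" --pt "0 -0.5 0 0" --pt "0 -0.5 0 0" --pt "0 -0.5 0 0" --pt "0 -0.5 0 0" --pt "0 -0.5 0 0" --pt "0.5 -0.5 0 0" --pt "1.5 -0.5 0 0" --pt "2.5 -0.5 0 0" --pt "3.1 -0.5 0 0" --hand 5.0

```text
time: 5.75
tcp_pos: [539.8, 373.3, 5.6]
tcp_rot: [0.035, 0.707, 0.036, -0.705]
contact_force: [-0.3, -0.2, 0.7]
opening: 50.3
```

Emit:
move_arm --pt "0.1 0 0 0" --pt "0.1 0 0 0" --pt "0.1 0 0 0" --pt "0.1 0 0 0" --pt "0.1 0 0 0" --pt "0.1 0 0 0" --pt "0.1 0 0 0" --pt "0.1 0 0 0" --pt "0.1 0 0 0" --pt "0.1 0 0 0" --hand 2.0

```text
time: 6.75
tcp_pos: [539.8, 373.3, 4.6]
tcp_rot: [0.035, 0.707, 0.036, -0.705]
contact_force: [0.4, 0.8, 0.5]
opening: 20.3
```

Run:
```python
from h import *
plan(580,220,80,np.radians(89.8))
r=cam("wrist"); cv2.imwrite(f"pics/wrist3.png",r["image"])
```

```text
t 6.75 tcp [539.8 373.3   4.6] ty -84.2 toolx [ 0.003  0.002 -1.   ] q7 -2.41 inc [-7.56 15.65 -2.48] spin 6.0 F [0.4 0.8 0.5] op 20.3
```

View pics/wrist3.png

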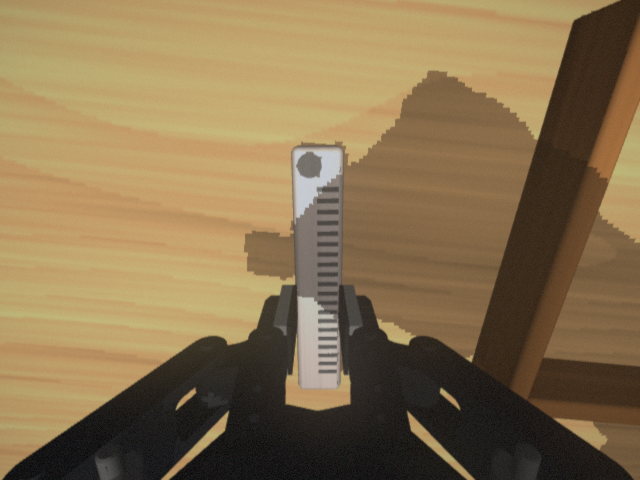

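Emit:
move_arm --pt "0 0 0 0" --pt "0 0 0 0" --pt "0 0 0 0" --pt "0 0 0 0" --pt "0 0 0 0" --pt "0 0 0 0" --pt "-0.5 0 0 0" --pt "-1.5 0 0 0" --pt "-2.5 0 0 0" --pt "-3 0 0 0" --hand 0 --force 50

```text
time: 7.8
tcp_pos: [540.2, 373.7, 36.3]
tcp_rot: [0.035, 0.708, 0.037, -0.705]
contact_force: [-0.1, 0.2, -0.2]
opening: -0.2
```

Run:
```python
from h import *
plan(580,220,80,np.radians(89.8))
for n in("wrist","scene"):
  r=cam(n); cv2.imwrite(f"pics/{n}4.png",r["image"])
```

```text
t 7.8 tcp [540.2 373.7  36.3] ty -84.2 toolx [ 0.004  0.003 -1.   ] q7 -2.39 inc [-4.4  15.68 -2.43] spin 6.0 F [-0.1  0.2 -0.2] op -0.2
```

View pics/wrist4.png

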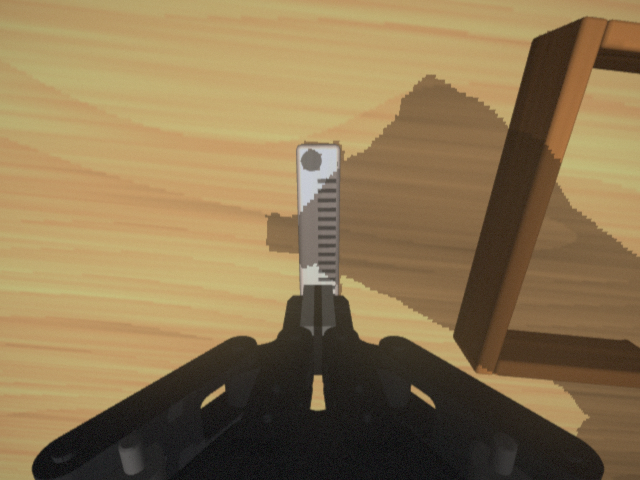

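View pics/scene4.png

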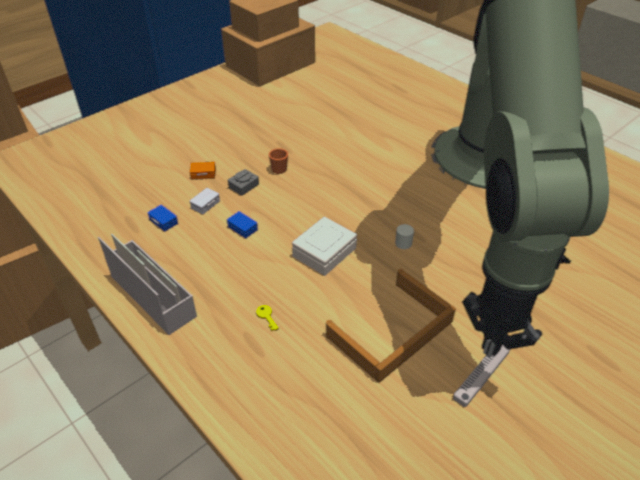

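Run:
```python
from h import *
r=cam("wrist"); s,_=tool(); T=np.linalg.inv(r["world_from_camera"]); K=r["intrinsics"]
for dz in (0,19,40,60):
    p=T@np.r_[s["tcp_pos"]+[0,0,dz],1]; print(dz,p[2].round(),(K@p[:3]/p[2]).round())
P=world(r)
for v in (288,295,305,320,340,360): print(v,P[v,312].round(1),P[v,325].round(1),P[v,319].round(1))
print(P[200,310],P[150,310],P[100,310])
r=cam("scene"); P=world(r)
m=(P[...,1]>300)&(P[...,0]>480)&(P[...,0]<620)&(P[...,2]>25)
v,u=np.nonzero(m); i=np.argsort(P[m][:,2])[:400]; print(P[m][i][::40].round())
im=r["image"][270:420,420:570]; cv2.imwrite("pics/s4z.png",cv2.resize(im,None,fx=4,fy=4,interpolation=cv2.INTER_CUBIC))
```

```text
0 194.0 [317. 271.   1.]
19 175.0 [317. 286.   1.]
40 155.0 [317. 306.   1.]
60 136.0 [316. 330.   1.]
288 [549.9 376.4  77.3] [550.7 370.6  77.5] [549.8 373.2  76.3]
295 [549.4 376.3  82.9] [550.7 370.7  84.2] [550.  373.3  83.5]
305 [549.4 376.1  91.6] [550.4 370.8  92.3] [550.4 373.3  92.8]
320 [549.8 375.9 103.4] [550.2 371.  103.2] [550.2 373.3 103.5]
340 [546.1 375.4 110.7] [551.7 371.4 117.9] [544.5 372.7 108. ]
360 [542.6 375.  117.1] [544.2 370.6 118.5] [535.1 371.7 107.3]
[577.68497297 381.48304831  17.20639689] [606.64333285 384.2333952   16.82324044] [634.32345451 387.23948768   1.36720443]
[[545. 381.  69.]
 [550. 381.  80.]
 [532. 387.  85.]
 [549. 366.  90.]
 [547. 381.  95.]
 [551. 377. 100.]
 [551. 368. 107.]
 [550. 388. 113.]
 [549. 355. 116.]
 [539. 372. 118.]]
```

View pics/s4z.png

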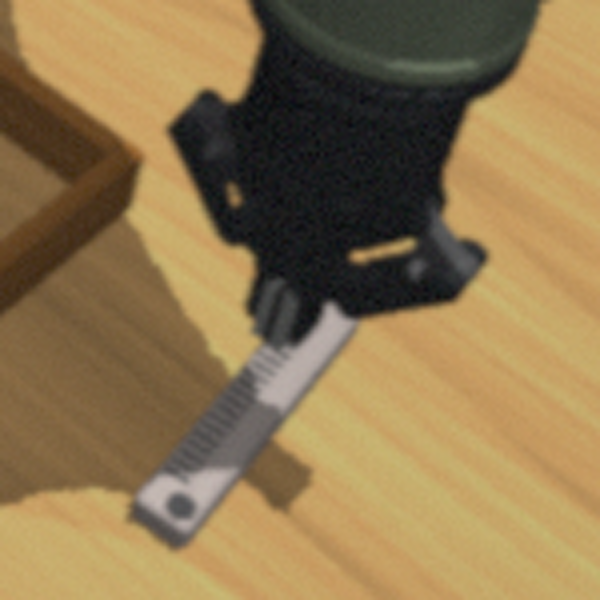

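Run:
```python
from h import *
r=cam("scene");T=r["world_from_camera"];K=r["intrinsics"]
def rx(r,uv,ax,val):
    T=r["world_from_camera"];K=r["intrinsics"]
    d=T[:3,:3]@np.array([(uv[0]-K[0,2])/K[0,0],(uv[1]-K[1,2])/K[1,1],1]); o=T[:3,3]; return (o+d*(val-o[ax])/d[ax]).round(1)
for uv in [(420+262/4,270+328/4),(420+290/4,270+346/4)]: print(rx(r,uv,0,551), rx(r,uv,0,540))
w=cam("wrist"); 
g=cv2.cvtColor(w["image"],cv2.COLOR_BGR2GRAY); print(g[276:300,312], w["depth"][276:300,312].round())
print(rx(w,(312,285),0,551))
print(status.state()["q"].round(3))
```

```text
[551.  373.8  78.5] [540.  369.3  63.5]
[551.  386.9  79.9] [540.  382.6  65. ]
[195 195 193 192 192 195 193 192 159 103  79  77  78  77  76  75  76  76
  77  75  76  77  77  77] [213. 212. 214. 214. 214. 213. 215. 214. 214. 153. 152. 151. 149. 150.
 150. 148. 145. 146. 145. 143. 144. 143. 141. 141.]
[551.  376.2  76.1]
[-0.509  0.774 -0.29   1.619  0.287  0.787 -2.394]
```

Run:
```python
from h import *
print(bot.grip_depth)
w=cam("wrist"); P=world(w)
s,_=tool()
for v in (350,370,390,410,440,470):
    print(v,[ (u,*(P[v,u]-s["tcp_pos"]).round().tolist()) for u in (60,130,200,260,318,400,500,580)])
r=cam("scene"); P=world(r); m=(abs(P[...,0]-540)<60)&(abs(P[...,1]-373)<80)&(P[...,2]>45)
q=P[m]-s["tcp_pos"]
for h in range(20,160,10):
    k=q[abs(q[:,2]-h)<5]
    if len(k): print(h,len(k),k.min(0).round(),k.max(0).round())
```

```text
18.700000000000003
350 [(60, -99.0, 184.0, -33.0), (130, -93.0, 132.0, -33.0), (200, -89.0, 80.0, -34.0), (260, 3.0, 20.0, 79.0), (318, -1.0, -1.0, 71.0), (400, 13.0, -27.0, 86.0), (500, -38.0, -116.0, 7.0), (580, -47.0, -186.0, -15.0)]
370 [(60, -117.0, 186.0, -32.0), (130, -113.0, 134.0, -34.0), (200, 7.0, 35.0, 96.0), (260, 15.0, 17.0, 103.0), (318, -9.0, -2.0, 73.0), (400, 11.0, -25.0, 93.0), (500, -53.0, -120.0, 6.0), (580, -48.0, -171.0, 6.0)]
390 [(60, -138.0, 190.0, -34.0), (130, -131.0, 135.0, -33.0), (200, 6.0, 33.0, 102.0), (260, 15.0, 15.0, 110.0), (318, -116.0, -13.0, -33.0), (400, 2.0, -27.0, 91.0), (500, -102.0, -155.0, -34.0), (580, -95.0, -218.0, -33.0)]
410 [(60, -158.0, 193.0, -33.0), (130, 7.0, 47.0, 112.0), (200, -12.0, 37.0, 92.0), (260, 14.0, 14.0, 115.0), (318, -135.0, -15.0, -33.0), (400, -6.0, -29.0, 91.0), (500, 16.0, -46.0, 111.0), (580, -114.0, -224.0, -33.0)]
440 [(60, 5.0, 59.0, 120.0), (130, 6.0, 43.0, 119.0), (200, -10.0, 32.0, 104.0), (260, 15.0, 13.0, 124.0), (318, 9.0, -0.0, 117.0), (400, 17.0, -17.0, 123.0), (500, 16.0, -41.0, 120.0), (580, 17.0, -60.0, 119.0)]
470 [(60, 7.0, 53.0, 127.0), (130, 1.0, 42.0, 122.0), (200, 8.0, 25.0, 126.0), (260, 18.0, 12.0, 133.0), (318, 11.0, 0.0, 126.0), (400, 20.0, -14.0, 132.0), (500, 10.0, -41.0, 122.0), (580, 16.0, -55.0, 126.0)]
30 1 [ 9. -5. 34.] [ 9. -5. 34.]
40 42 [ -2. -11.  35.] [13. 13. 45.]
50 77 [ -7. -12.  45.] [14. 15. 55.]
60 79 [ -5. -13.  56.] [13. 15. 65.]
70 57 [ -2. -11.  65.] [13. 16. 75.]
80 153 [-10. -33.  75.] [17. 34. 85.]
90 310 [-13. -40.  85.] [18. 43. 95.]
100 200 [-14. -45.  95.] [ 20.  51. 105.]
110 265 [-11. -57. 105.] [ 20.  58. 115.]
120 352 [-19. -61. 115.] [ 21.  63. 125.]
130 434 [-17. -60. 125.] [ 23.  62. 135.]
140 251 [-10. -46. 135.] [ 23.  47. 145.]
150 97 [-10. -40. 145.] [ 16.  43. 155.]
```

The fingertips are really about 40 mm behind the reported TCP. Both cameras agree on this, and it explains why the grasp missed. I'll allow for it and retry.

Emit:
move_arm --pt "0 0 0 0" --pt "0 0 0 0" --pt "0 0 0 0" --pt "0 0 0 0" --pt "1.5 0 0 0" --pt "3 0 0 0" --pt "4.5 0 0 0" --pt "6 0 0 0" --pt "6.7 0 0 0" --pt "7 0 0 0" --hand 5.0

```text
time: 9.2
tcp_pos: [538.8, 372.8, -36.3]
tcp_rot: [0.036, 0.707, 0.036, -0.706]
contact_force: [-15.3, -10.6, 43.3]
opening: 50.3
```

Emit:
move_arm --pt "0 0 0 0" --pt "0 0 0 0" --pt "0 0 0 0" --pt "0 0 0 0" --pt "0 0 0 0" --pt "0 0 0 0" --pt "0 0 0 0" --pt "0 0 0 0" --pt "0 0 0 0" --pt "0 0 0 0" --hand 1.0

```text
time: 10.2
tcp_pos: [540.9, 375.0, -33.2]
tcp_rot: [0.034, 0.708, 0.037, -0.704]
contact_force: [-3.7, -0.2, 36.4]
opening: 25.0
```

Run:
```python
from h import *
plan(580,220,45,np.radians(89.8))
```

```text
t 10.2 tcp [540.9 375.  -33.2] ty -84.2 toolx [ 0.005  0.004 -1.   ] q7 -2.42 inc [-7.86 15.79 -2.37] spin 6.0 F [-3.7 -0.2 36.4] op 25.0
```

Emit:
move_arm --pt "-1 0 0 0" --pt "-4 0 0 0" --pt "-7 0 0 0" --pt "-8.5 1 0 1" --pt "-8.5 4 -0.6 2" --pt "-8.5 8 -1.2 3" --pt "-8.5 12 -2 4" --pt "-8.5 15 -2.4 5" --pt "-8.5 16.6 -2.4 6" --pt "-8.5 16.6 -2.4 6"

```text
time: 11.2
tcp_pos: [581.4, 208.7, 51.1]
tcp_rot: [-0.004, 0.709, -0.002, -0.705]
contact_force: [-0.2, 0.2, -0.8]
opening: 24.9
```

Run:
```python
from h import *
plan(580,212,-32,np.radians(89.8))
for n in("wrist",):
  r=cam(n); cv2.imwrite(f"pics/{n}5.png",r["image"])
```

```text
t 11.2 tcp [581.4 208.7  51.1] ty -90.5 toolx [ 0.005  0.002 -1.   ] q7 -2.24 inc [ 8.31 -0.3   0.18] spin -0.3 F [-0.2  0.2 -0.8] op 24.9
```

View pics/wrist5.png

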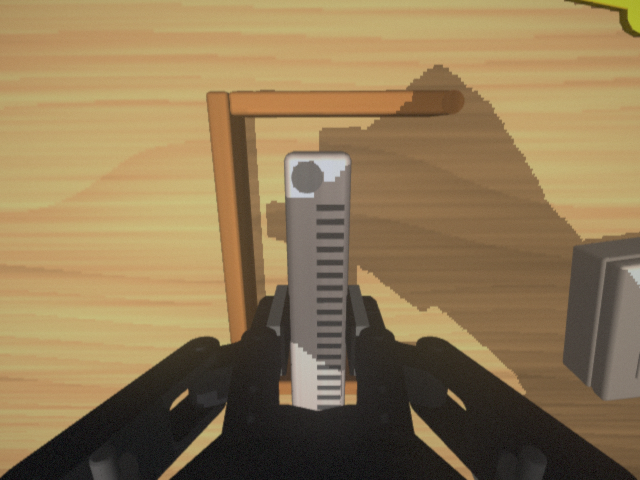

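Emit:
move_arm --pt "2 0 0.2 -0.3" --pt "4.5 0 0.2 -0.3" --pt "6.5 0 0.2 -0.3" --pt "7.5 0 0.2 -0.3" --pt "8.1 0 0.2 -0.3" --pt "8.3 0 0.2 -0.3" --pt "8.35 0 0.2 -0.3" --pt "8.35 0 0.2 -0.3" --pt "8.35 0 0.2 -0.3" --pt "8.35 0 0.2 -0.3"

```text
time: 12.25
tcp_pos: [579.6, 211.4, -31.8]
tcp_rot: [-0.002, 0.709, 0.001, -0.705]
contact_force: [0.6, -0.1, -1.4]
opening: 24.5
```

Emit:
move_arm --pt "0 0 0 0" --pt "0 0 0 0" --pt "0 0 0 0" --pt "0 0 0 0" --pt "-1 0 0 0" --pt "-3 0 0 0" --pt "-5 0 0 0" --pt "-5 0 0 0" --pt "-5 1 0 0" --pt "-5 3 0 0" --hand 3.4

```text
time: 13.25
tcp_pos: [578.8, 181.6, 17.7]
tcp_rot: [-0.001, 0.709, 0.002, -0.705]
contact_force: [0.5, -0.8, -0.7]
opening: 33.8
```

Run:
```python
from h import *
plan(580,170,20,np.radians(89.8))
for n in("wrist",):
  r=cam(n); cv2.imwrite(f"pics/{n}6.png",r["image"])
```

```text
t 13.25 tcp [578.8 181.6  17.7] ty -89.9 toolx [ 0.005  0.004 -1.   ] q7 -2.21 inc [-0.23  1.16 -0.12] spin 0.3 F [ 0.5 -0.8 -0.7] op 33.8
```

View pics/wrist6.png

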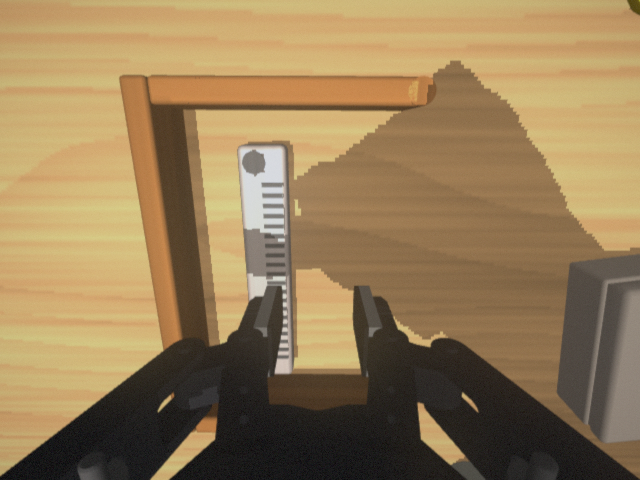

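Emit:
move_arm --pt "-1 0.5 0 8.5" --pt "-1 1 0 17" --pt "-1 1.5 0 25.5" --pt "-1 1.6 0 34" --pt "-1 1.6 0 42.5" --pt "-1 1.6 0 51" --pt "-1 1.6 0 59.5" --pt "-1 1.6 0 68" --pt "-1 1.6 0 76.5" --pt "-1 1.6 0 85" --hand 5.0

```text
time: 14.3
tcp_pos: [578.0, 158.6, 26.8]
tcp_rot: [-0.472, 0.527, -0.471, -0.527]
contact_force: [-0.9, -1.8, -2.7]
opening: 50.0
```

Run:
```python
from h import *
plan(580,165,-29,np.radians(-0.2))
```

```text
t 14.3 tcp [578.  158.6  26.8] ty -173.7 toolx [ 0.001  0.    -1.   ] q7 -2.52 inc [ 5.58 -0.26  0.61] spin 6.5 F [-0.9 -1.8 -2.7] op 50.0
```

Run:
```python
from h import *
print(status.state()["q"].round(3),status.state()["joint_vel"].round(3)); r=cam("wrist"); cv2.imwrite(f"pics/wrist7.png",r["image"])
```

```text
[-0.96   0.999  0.988  1.823 -1.045  0.947 -2.515] [-0.741  1.018  1.665  0.049 -1.549  1.169 -0.008]
```

View pics/wrist7.png

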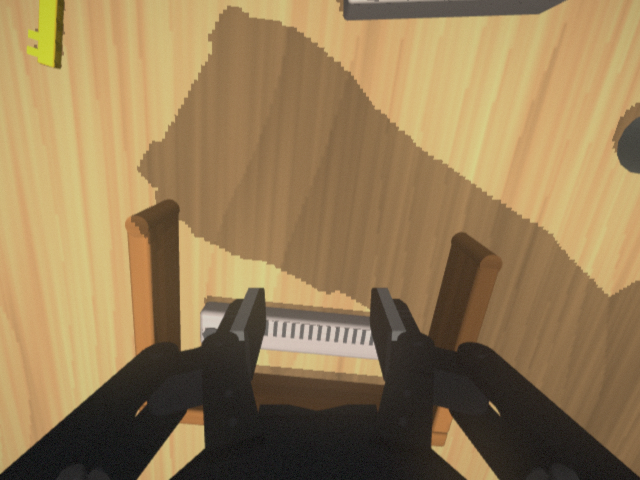

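Emit:
move_arm --pt "0 0 0 -5" --pt "0 0 0 -13" --pt "0 0 0 -21" --pt "0 0 0 -29" --pt "0 0 0 -37" --pt "0 0 0 -45" --pt "0 0 0 -53" --pt "0 0 0 -61" --pt "0 0 0 -69" --pt "0 0 0 -77"

```text
time: 15.35
tcp_pos: [578.0, 157.3, 25.0]
tcp_rot: [-0.039, 0.707, -0.042, -0.705]
contact_force: [0.4, -0.0, -0.0]
opening: 49.7
```

Run:
```python
from h import *
plan(580,165,27,np.radians(-0.2)); print(status.state()["q"].round(2))
```

```text
t 15.35 tcp [578.  157.3  25. ] ty -96.6 toolx [ 0.001 -0.004 -1.   ] q7 -1.41 inc [-0.2  -0.78 -0.12] spin 83.6 F [ 0.4 -0.  -0. ] op 49.7
[-0.81  0.84  0.68  1.82 -0.75  0.76 -1.41]
```

Emit:
move_arm --pt "0 0 0 -8" --pt "0 0 0 -16" --pt "0 0 0 -24" --pt "0 0 0 -32" --pt "0 0 0 -40" --pt "0 0 0 -48" --pt "0 0 0 -56" --pt "0 0 0 -64" --pt "0 0 0 -72" --pt "0 0 0 -80"

```text
time: 16.35
tcp_pos: [578.5, 157.3, 25.5]
tcp_rot: [0.427, 0.565, 0.424, -0.565]
contact_force: [0.2, -0.3, -0.0]
opening: 49.8
```

Run:
```python
from h import *
plan(580,165,-29,np.radians(-0.2)); print(status.state()["q"].round(2))
```

```text
t 16.35 tcp [578.5 157.3  25.5] ty -16.0 toolx [ 0.004 -0.004 -1.   ] q7 -0.34 inc [ 5.44 -0.09 -0.8 ] spin -15.8 F [ 0.2 -0.3 -0. ] op 49.8
[-0.59  0.74  0.32  1.81 -0.35  0.65 -0.34]
```

Emit:
move_arm --pt "0 0 0 -8" --pt "1 0 -0.2 -15.8" --pt "2.5 0 -0.2 -15.8" --pt "4 0 -0.2 -15.8" --pt "5 0 -0.2 -15.8" --pt "5.4 0 -0.2 -15.8" --pt "5.45 0 -0.2 -15.8" --pt "5.45 -0.2 -1 -15.8" --pt "5.45 -0.4 -1.8 -15.8" --pt "5.45 -0.5 -2 -15.8"

```text
time: 17.35
tcp_pos: [579.6, 179.7, -28.8]
tcp_rot: [0.501, 0.501, 0.498, -0.5]
contact_force: [-0.2, 0.4, 0.1]
opening: 49.8
```

Run:
```python
from h import *
plan(580,217,-29,np.radians(-0.2)); print(status.state()["q"].round(2))
r=cam("wrist"); cv2.imwrite(f"pics/wrist8.png",r["image"])
```

```text
t 17.35 tcp [579.6 179.7 -28.8] ty -0.2 toolx [ 0.004 -0.003 -1.   ] q7 -0.14 inc [ 0.01  0.03 -3.73] spin 0.0 F [-0.2  0.4  0.1] op 49.8
[-0.55  0.82  0.22  1.79 -0.3   0.56 -0.14]
```

View pics/wrist8.png

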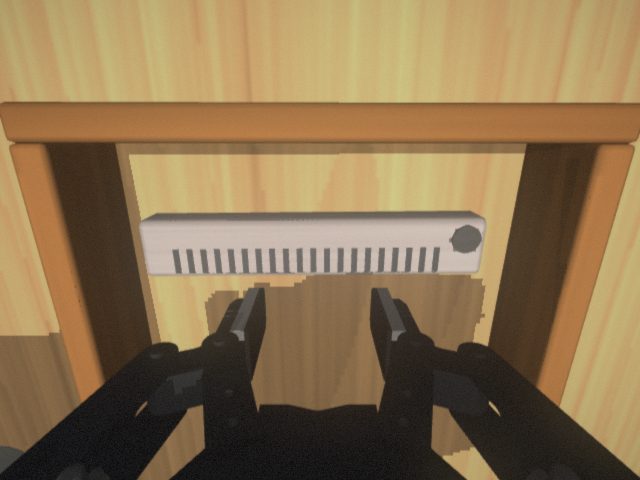

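Emit:
move_arm --pt "0 0 -0.5 0" --pt "0 0 -1 0" --pt "0 0 -1.5 0" --pt "0 0 -2 0" --pt "0 0 -2.4 0" --pt "0 0 -2.7 0" --pt "0 0 -3 0" --pt "0 0 -3.3 0" --pt "0 0 -3.5 0" --pt "0 0 -3.6 0"

```text
time: 18.4
tcp_pos: [579.5, 215.7, -28.9]
tcp_rot: [0.501, 0.501, 0.498, -0.5]
contact_force: [0.2, -1.1, 1.5]
opening: 49.7
```

Run:
```python
from h import *
plan(580,217,-29,np.radians(-0.2))
r=cam("wrist"); cv2.imwrite(f"pics/wrist9.png",r["image"])
```

```text
t 18.4 tcp [579.5 215.7 -28.9] ty -0.1 toolx [ 0.004 -0.003 -1.   ] q7 -0.19 inc [ 0.01  0.05 -0.13] spin 0.1 F [ 0.2 -1.1  1.5] op 49.7
```

View pics/wrist9.png

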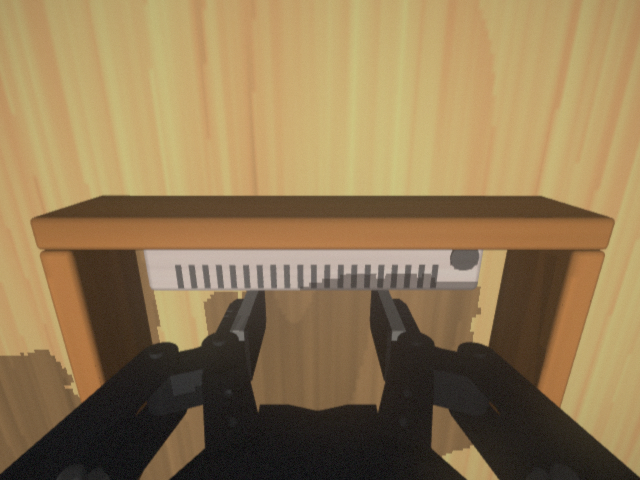

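Emit:
move_arm --pt "0 0 -0.05 0" --pt "0 0 -0.1 0" --pt "0 0 -0.15 0" --pt "0 0 -0.2 0" --pt "0 0 -0.25 0" --pt "0 0 -0.3 0" --pt "0 0 -0.35 0" --pt "0 0 -0.4 0" --pt "0 0 -0.4 0" --pt "0 0 -0.4 0"

```text
time: 19.45
tcp_pos: [579.4, 218.4, -29.0]
tcp_rot: [0.501, 0.501, 0.497, -0.501]
contact_force: [-0.1, -7.3, 2.8]
opening: 49.9
```

Emit:
move_arm --pt "0 0 0.5 0" --pt "-2 0 1.5 0" --pt "-5 0 3 0" --pt "-7.5 0 6 0" --pt "-8 -0.5 10 0" --pt "-8 -1 14.5 0" --pt "-8 -1.5 19 0" --pt "-8 -2 23.5 0" --pt "-8 -2.5 28 0" --pt "-8 -3.5 32.5 0" --hand 6.0

```text
time: 20.45
tcp_pos: [543.1, -107.8, 52.4]
tcp_rot: [0.502, 0.501, 0.497, -0.501]
contact_force: [0.0, -0.8, 0.1]
opening: 60.0
```

Run:
```python
from h import *
plan(538,-115,-24,np.radians(0))
r=cam("top"); cv2.imwrite(f"pics/top10.png",r["image"]); seg(r,lo=9,amin=250)
w=cam("wrist"); cv2.imwrite(f"pics/wrist10.png",w["image"]);
```

```text
t 20.45 tcp [ 543.1 -107.8   52.4] ty -0.2 toolx [ 0.005 -0.004 -1.   ] q7 0.3 inc [ 7.65 -0.55  0.69] spin -0.2 F [ 0.  -0.8  0.1] op 60.0
[397. 110.] 3136 z 60.2 c [ 853.8 -163.3] s [ 84.1 204.6] a 1.5 [43. 47. 50.]
[479. 174.] 556 z 24.4 c [ 727.1 -332.5] s [40.6 61.2] a 5.2 [100.  55.  34.]
[208. 239.] 2529 z 39.0 c [580.1 196.6] s [197.7 139.5] a 0.2 [62. 79. 96.]
[472. 221.] 557 z 24.8 c [ 627.5 -318.4] s [58.1 41.8] a 12.5 [124. 123. 121.]
[520. 251.] 584 z 24.4 c [ 566.7 -415.4] s [41.1 61.2] a 51.4 [ 38.  78. 116.]
[325. 263.] 1566 z 43.6 c [532.6 -21.5] s [103.2  74.7] a 8.0 [129. 128. 125.]
[470. 271.] 703 z 30.7 c [ 523.4 -312.3] s [57.3 51.2] a 6.7 [70. 77. 80.]
[472. 323.] 326 z 44.6 c [ 420.9 -308.6] s [45.6 49.9] a 1.0 [30. 47. 78.]
[285. 332.] 270 z 40.5 c [394.7  63. ] s [34.2 36.9] a 46.5 [119. 119. 118.]
```

View pics/wrist10.png

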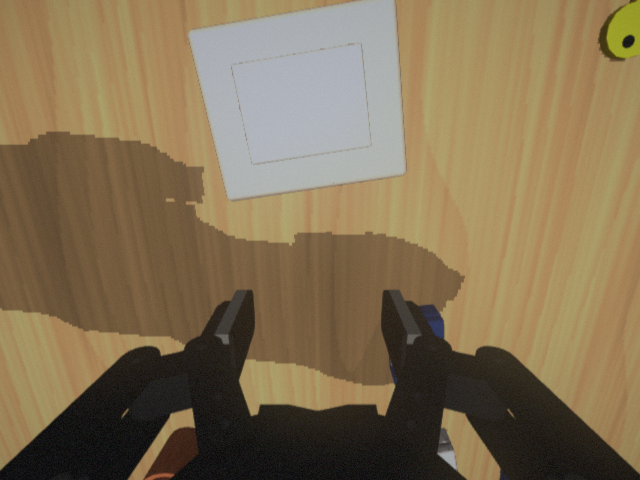

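Emit:
move_arm --pt "0.5 -0.4 0.7 0" --pt "2 -0.8 0.9 0" --pt "4 -0.8 0.9 0" --pt "5.5 -0.8 0.9 0" --pt "6.8 -0.8 0.9 0" --pt "7.4 -0.8 0.7 0" --pt "7.6 -0.8 0.2 0" --pt "7.6 -0.8 -0.5 0" --pt "7.6 -0.8 -1.2 0" --pt "7.6 -0.8 -1.7 0"

```text
time: 21.55
tcp_pos: [534.3, -95.5, -23.0]
tcp_rot: [-0.5, -0.502, -0.495, 0.503]
contact_force: [-0.5, 0.0, 0.5]
opening: 59.8
```

Emit:
move_arm --pt "0 0 -0.8 0" --pt "0 0 -1.6 0" --pt "0 0 -2.4 0" --pt "0 0 -3.2 0" --pt "0 0.1 -4 0" --pt "0 0.3 -5 0" --pt "0 0.5 -6 0" --pt "0 0.7 -7 0" --pt "0 0.9 -8 0" --pt "0 1 -8.5 0"

```text
time: 22.55
tcp_pos: [545.4, -9.6, -23.4]
tcp_rot: [-0.5, -0.502, -0.495, 0.503]
contact_force: [-1.8, -5.3, 4.9]
opening: 59.9
```

Run:
```python
from h import *
plan(550,120,-24,np.radians(0))
r=cam("top"); cv2.imwrite(f"pics/top11.png",r["image"]); seg(r,lo=9,amin=250)
w=cam("wrist"); cv2.imwrite(f"pics/wrist11.png",w["image"]);
```

```text
t 22.55 tcp [545.4  -9.6 -23.4] ty -0.6 toolx [ 0.005 -0.007 -1.   ] q7 0.17 inc [ -0.02   0.33 -12.96] spin -0.6 F [-1.8 -5.3  4.9] op 59.9
[397. 110.] 3102 z 60.2 c [ 853.5 -163.3] s [ 85.7 204.3] a 1.3 [46. 50. 53.]
[479. 174.] 553 z 24.6 c [ 727.  -331.9] s [40.8 62.5] a 5.2 [106.  58.  36.]
[208. 239.] 2534 z 39.0 c [580.1 196.6] s [197.7 139.5] a 0.2 [ 65.  83. 101.]
[472. 221.] 559 z 24.6 c [ 627.5 -318.5] s [58.1 41.7] a 12.2 [130. 129. 128.]
[414. 227.] 539 z 24.9 c [ 613.1 -199.2] s [39.5 59.2] a 6.6 [114.  67.  45.]
[520. 251.] 579 z 24.4 c [ 566.8 -415.6] s [40.8 60.9] a 51.4 [ 40.  82. 122.]
[470. 271.] 701 z 30.7 c [ 523.4 -312.3] s [57.3 51.1] a 6.7 [73. 81. 84.]
[472. 323.] 329 z 44.4 c [ 421.9 -309.5] s [50.  45.5] a 45.4 [32. 49. 82.]
[330. 472.] 537 z 13.1 c [118.7 -43.1] s [37.3 94.8] a 1.3 [44. 54. 51.]
```

View pics/wrist11.png

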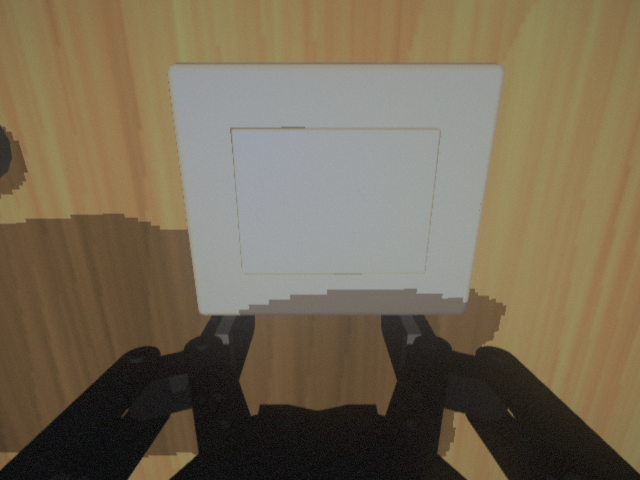

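Emit:
move_arm --pt "0 0 -0.3 0" --pt "0 0 -0.6 -0.1" --pt "0 0 -0.9 -0.2" --pt "0 0 -1.2 -0.3" --pt "0 0 -1.5 -0.3" --pt "0 0 -1.8 -0.3" --pt "0 0 -2.1 -0.3" --pt "0 0 -2.4 -0.3" --pt "0 0 -2.6 -0.3" --pt "0 0 -2.7 -0.3"

```text
time: 23.65
tcp_pos: [545.7, 17.7, -23.6]
tcp_rot: [0.502, 0.501, 0.496, -0.501]
contact_force: [-0.3, -6.2, 3.8]
opening: 60.0
```

Run:
```python
from h import *
plan(550,120,-24,np.radians(0))
w=cam("wrist"); cv2.imwrite(f"pics/wrist12.png",w["image"]); 
r=cam("top"); cv2.imwrite(f"pics/top12.png",cv2.resize(r["image"][160:340,150:390],None,fx=3.2,fy=3.2,interpolation=cv2.INTER_CUBIC))
```

```text
t 23.65 tcp [545.7  17.7 -23.6] ty -0.2 toolx [ 0.005 -0.006 -1.   ] q7 0.14 inc [ -0.02   0.39 -10.23] spin -0.2 F [-0.3 -6.2  3.8] op 60.0
```

View pics/wrist12.png

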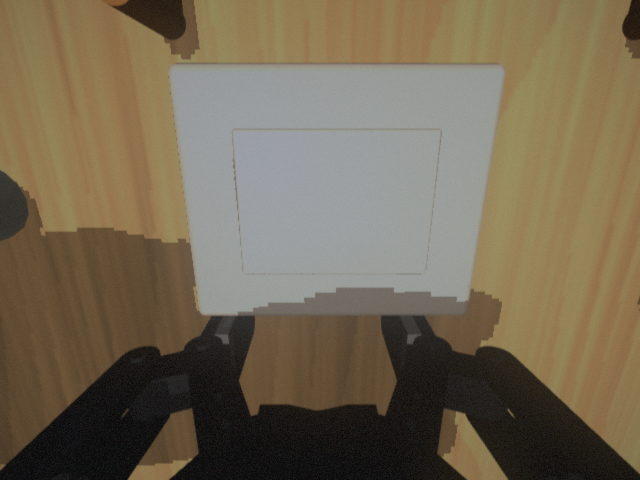

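View pics/top12.png

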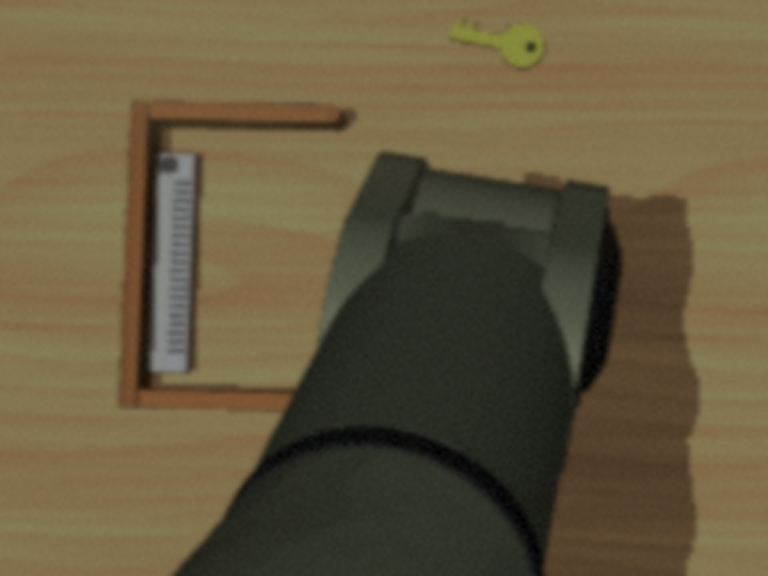

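Run:
```python
from h import *
w=cam("wrist"); P=world(w)
for v in (5,15,22,28,34): print(v,[(u,*P[v,u].round().tolist()) for u in range(150,204,6)])
print(ray(w,[(172,66),(502,66),(200,312),(470,312)],42).round(1))
cv2.imwrite("pics/w12z.png",cv2.resize(w["image"][0:90,90:250],None,fx=5,fy=5,interpolation=cv2.INTER_CUBIC))
```

```text
5 [(150, 492.0, 135.0, 30.0), (156, 493.0, 135.0, 28.0), (162, 493.0, 137.0, 21.0), (168, 493.0, 139.0, 16.0), (174, 493.0, 140.0, 11.0), (180, 493.0, 142.0, 6.0), (186, 495.0, 143.0, 3.0), (192, 496.0, 143.0, 1.0), (198, 499.0, 143.0, 1.0)]
15 [(150, 491.0, 133.0, 28.0), (156, 492.0, 133.0, 25.0), (162, 492.0, 134.0, 21.0), (168, 493.0, 135.0, 17.0), (174, 493.0, 137.0, 13.0), (180, 493.0, 138.0, 6.0), (186, 493.0, 140.0, -0.0), (192, 496.0, 140.0, 1.0), (198, 498.0, 140.0, 1.0)]
22 [(150, 489.0, 132.0, 24.0), (156, 490.0, 132.0, 23.0), (162, 491.0, 133.0, 19.0), (168, 492.0, 133.0, 16.0), (174, 492.0, 135.0, 11.0), (180, 493.0, 136.0, 7.0), (186, 493.0, 138.0, -0.0), (192, 496.0, 137.0, 2.0), (198, 498.0, 138.0, 0.0)]
28 [(150, 486.0, 131.0, 18.0), (156, 489.0, 131.0, 19.0), (162, 490.0, 132.0, 16.0), (168, 491.0, 132.0, 13.0), (174, 491.0, 133.0, 10.0), (180, 492.0, 134.0, 5.0), (186, 493.0, 135.0, 1.0), (192, 495.0, 136.0, 0.0), (198, 498.0, 135.0, 1.0)]
34 [(150, 478.0, 133.0, 1.0), (156, 481.0, 133.0, 2.0), (162, 487.0, 131.0, 12.0), (168, 489.0, 131.0, 10.0), (174, 490.0, 132.0, 7.0), (180, 491.0, 133.0, 3.0), (186, 493.0, 133.0, 0.0), (192, 495.0, 133.0, 2.0), (198, 498.0, 133.0, 1.0)]
[[501.4 115.4  42. ]
 [600.8 115.2  42. ]
 [500.1  31.1  42. ]
 [603.2  30.4  42. ]]
```

View pics/w12z.png

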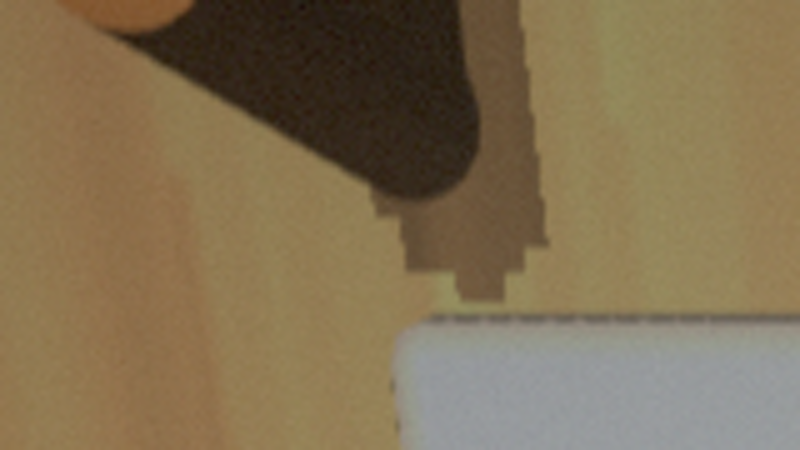

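Emit:
move_arm --pt "0 -0.05 -0.6 0" --pt "0 -0.1 -1.4 0" --pt "0 -0.15 -2.4 0" --pt "0 -0.2 -3.4 0" --pt "0 -0.25 -4.4 0" --pt "0 -0.3 -5.4 0" --pt "0 -0.3 -6.4 0" --pt "0 -0.3 -7.3 0" --pt "0 -0.3 -8 0" --pt "0 -0.3 -8.4 0"

```text
time: 24.8
tcp_pos: [543.0, 102.3, -24.1]
tcp_rot: [0.502, 0.501, 0.496, -0.501]
contact_force: [-0.2, -7.1, 4.8]
opening: 60.0
```

Run:
```python
from h import *
plan(543,130.4,-24,np.radians(-0.2))
w=cam("wrist"); cv2.imwrite(f"pics/wrist13.png",w["image"]);
```

```text
t 24.8 tcp [543.  102.3 -24.1] ty -0.2 toolx [ 0.005 -0.006 -1.   ] q7 0.01 inc [-0.03 -0.01 -2.81] spin -0.0 F [-0.2 -7.1  4.8] op 60.0
```

View pics/wrist13.png

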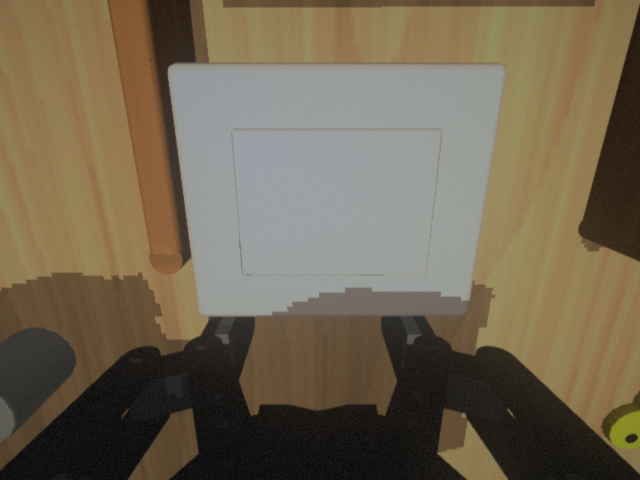

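Emit:
move_arm --pt "0 0 -0.3 0" --pt "0 0 -0.7 0" --pt "0 0 -1.1 0" --pt "0 0 -1.5 0" --pt "0 0 -1.9 0" --pt "0 0 -2.2 0" --pt "0 0 -2.4 0" --pt "0 0 -2.55 0" --pt "0 0 -2.65 0" --pt "0 0 -2.7 0"

```text
time: 25.85
tcp_pos: [543.0, 129.5, -24.3]
tcp_rot: [0.502, 0.501, 0.496, -0.501]
contact_force: [0.1, -6.2, 4.6]
opening: 59.9
```

Run:
```python
from h import *
plan(543,130.4,-24,np.radians(-0.2))
w=cam("wrist"); cv2.imwrite(f"pics/wrist14.png",w["image"]);
```

```text
t 25.85 tcp [543.  129.5 -24.3] ty -0.2 toolx [ 0.005 -0.006 -1.   ] q7 -0.03 inc [-0.03  0.   -0.09] spin -0.0 F [ 0.1 -6.2  4.6] op 59.9
```

View pics/wrist14.png

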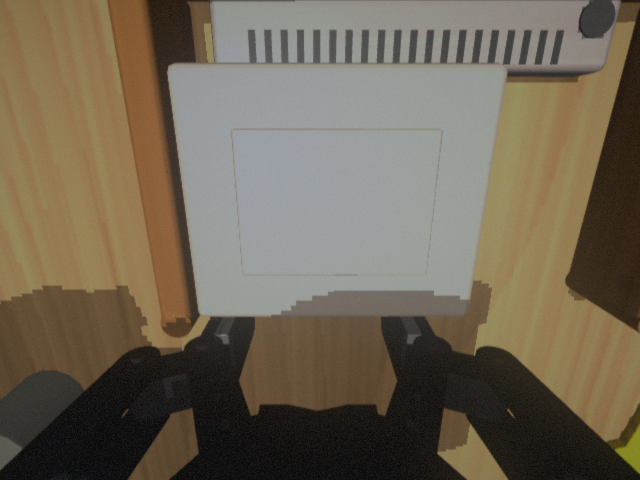

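Emit:
move_arm --pt "0 0 1 0" --pt "-2 0 2 8" --pt "-5 0 4 16" --pt "-8 0 8 24" --pt "-10 0 12.5 32" --pt "-10 0 17 40" --pt "-10 0 21.5 48" --pt "-10 0 26 56" --pt "-10 0 31 64" --pt "-10 0 36 72" --hand 7.5

```text
time: 26.9
tcp_pos: [540.7, -231.7, 77.8]
tcp_rot: [0.11, 0.7, 0.105, -0.697]
contact_force: [1.0, 0.6, 0.1]
opening: 74.9
```

Run:
```python
from h import *
plan(524,-312,-30,np.radians(96.7))
w=cam("wrist"); cv2.imwrite(f"pics/wrist15.png",w["image"]); 
r=cam("top"); cv2.imwrite(f"pics/top15.png",cv2.resize(r["image"][160:340,150:390],None,fx=3.2,fy=3.2,interpolation=cv2.INTER_CUBIC)); seg(r,lo=10,amin=250)
```

```text
t 26.9 tcp [ 540.7 -231.7   77.8] ty -72.5 toolx [ 0.005 -0.005 -1.   ] q7 -0.45 inc [10.82  7.08  4.03] spin 10.8 F [1.  0.6 0.1] op 74.9
[398. 110.] 3082 z 60.3 c [ 853.9 -163.3] s [ 83.8 204.6] a 1.6 [46. 50. 53.]
[479. 173.] 549 z 24.6 c [ 727.4 -332.4] s [40.  61.1] a 4.6 [106.  58.  36.]
[218. 246.] 4641 z 41.8 c [580.2 195. ] s [139.6 197.2] a 89.7 [ 98. 107. 115.]
[414. 227.] 539 z 24.7 c [ 613.1 -199.1] s [39.5 59.4] a 6.6 [115.  67.  45.]
[285. 332.] 268 z 40.6 c [394.7  64. ] s [35.9 34.4] a 1.2 [126. 126. 125.]
```

View pics/wrist15.png

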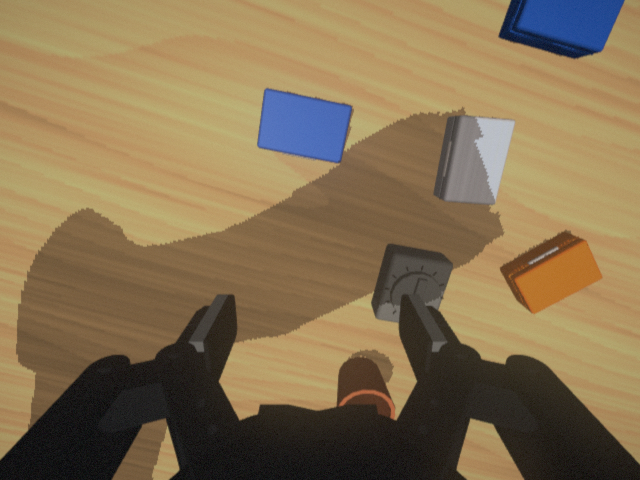

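View pics/top15.png

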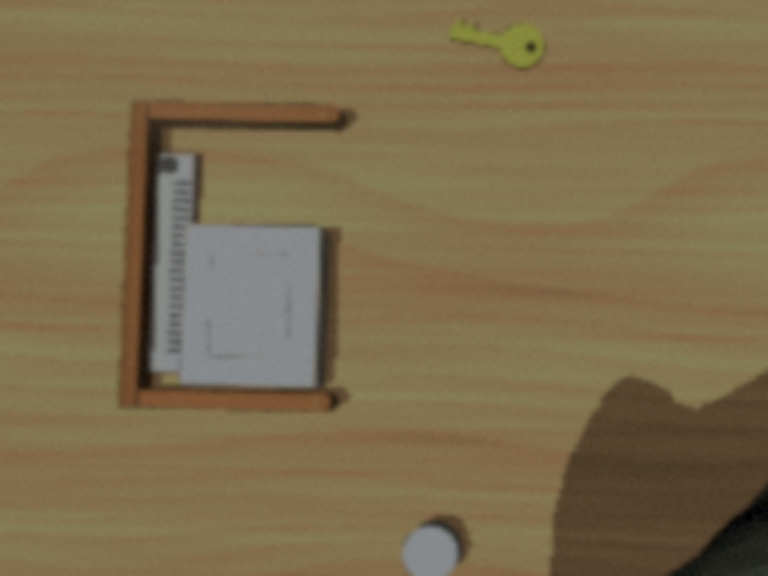

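Emit:
move_arm --pt "0 3 1.7 6" --pt "0.5 6 3.4 10.8" --pt "2 7.1 4 10.8" --pt "5 7.1 4 10.8" --pt "8 7.1 4 10.8" --pt "9.5 7.1 4 10.8" --pt "10.3 7.1 4 10.8" --pt "10.7 7.1 4 10.8" --pt "10.8 7.1 4 10.8" --pt "10.8 7.1 4 10.8"

```text
time: 28.0
tcp_pos: [522.9, -318.2, -28.4]
tcp_rot: [0.042, 0.708, 0.035, -0.704]
contact_force: [-0.5, -0.7, 0.9]
opening: 75.0
```

Emit:
move_arm --pt "0 0 0 0" --pt "0 0 0 0" --pt "0 0 0 0" --pt "0 0 0 0" --pt "0 0 0 0" --pt "0 0 0 0" --pt "0 0 0 0" --pt "0 0 0 0" --pt "0 0 0 0" --pt "0 0 0 0" --hand 3.5 --force 40

```text
time: 29.0
tcp_pos: [523.3, -318.3, -27.5]
tcp_rot: [0.042, 0.708, 0.035, -0.704]
contact_force: [-2.7, 2.1, 9.6]
opening: 47.6
```

Run:
```python
from h import *
plan(634,180,50,np.radians(89.8))
w=cam("wrist"); cv2.imwrite(f"pics/wrist16.png",w["image"]);
```

```text
t 29.0 tcp [ 523.3 -318.3  -27.5] ty -83.7 toolx [ 0.007 -0.01  -1.   ] q7 -0.4 inc [ -8.18 -48.23 -16.5 ] spin 6.5 F [-2.7  2.1  9.6] op 47.6
```

View pics/wrist16.png

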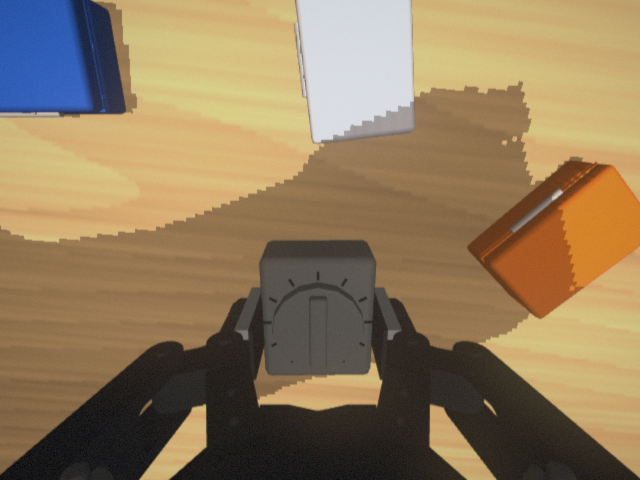

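Emit:
move_arm --pt "-2 0 0 0" --pt "-5 -1 -0.3 0" --pt "-8 -3 -1 1" --pt "-8.5 -7 -2.4 2" --pt "-8.5 -11.5 -4 3" --pt "-8.5 -16 -5.5 4" --pt "-8.5 -20.5 -7 5" --pt "-8.5 -25 -8.5 6" --pt "-8.5 -29.5 -10 6.5" --pt "-8.5 -34 -11.6 6.5"

```text
time: 30.05
tcp_pos: [601.0, 35.5, 54.8]
tcp_rot: [0.002, 0.71, -0.005, -0.705]
contact_force: [0.6, -0.4, -0.9]
opening: 47.1
```

Run:
```python
from h import *
plan(634,182,50,np.radians(89.8))
```

```text
t 30.05 tcp [601.   35.5  54.8] ty -90.2 toolx [ 0.007 -0.01  -1.   ] q7 -1.11 inc [  0.36 -14.67  -3.24] spin -0.0 F [ 0.6 -0.4 -0.9] op 47.1
```

Emit:
move_arm --pt "0 -3 -0.8 0" --pt "0 -7 -1.8 0" --pt "0 -11 -2.6 0" --pt "0 -13.5 -3.1 0" --pt "0 -14.4 -3.25 0" --pt "0 -14.6 -3.25 0" --pt "0 -14.6 -3.25 0" --pt "0 -14.6 -3.25 0" --pt "0 -14.6 -3.25 0" --pt "0 -14.6 -3.25 0"

```text
time: 31.05
tcp_pos: [634.1, 180.5, 53.8]
tcp_rot: [0.002, 0.71, -0.005, -0.705]
contact_force: [-0.3, 0.2, -1.2]
opening: 47.0
```

Run:
```python
from h import *
plan(634,181,-27,np.radians(89.8))
w=cam("wrist"); cv2.imwrite(f"pics/wrist17.png",w["image"]);
```

```text
t 31.05 tcp [634.1 180.5  53.8] ty -90.3 toolx [ 0.007 -0.01  -1.   ] q7 -1.36 inc [ 8.08 -0.13  0.07] spin -0.1 F [-0.3  0.2 -1.2] op 47.0
```

View pics/wrist17.png

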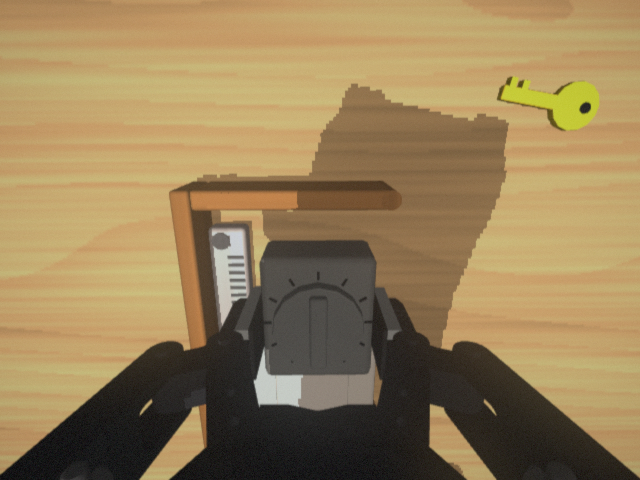

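Run:
```python
from h import *
r=cam("top")
z=lambda a:[(150+x/3.2,160+y/3.2) for x,y in a]
print(ray(r,z([(200,225),(318,228),(320,385),(180,384)]),42).round(1).tolist()); print(ray(r,z([(160,121),(330,124)]),40).round(1).tolist(),ray(r,z([(160,390),(320,394)]),40).round(1).tolist())
w=cam("wrist"); P=world(w)
im=w["image"][180:300,150:420]; cv2.imwrite("pics/w17z.png",cv2.resize(im,None,fx=2.9,fy=2.9,interpolation=cv2.INTER_CUBIC))
# timer side corners, wall bottoms
print(ray(w,[(262,245),(374,245),(270,374),(368,374)],88+26).round(1).tolist())
print(ray(w,[(262,243),(374,243)],88+20).round(1).tolist())
print(ray(w,[(190,208),(395,208)],40).round(1).tolist())
```

```text
[[598.4, 216.5, 42.0], [597.6, 140.6, 42.0], [497.4, 136.5, 42.0], [496.6, 225.8, 42.0]]
[[665.6, 245.2, 40.0], [665.2, 135.0, 40.0]] [[492.5, 239.0, 40.0], [491.7, 136.6, 40.0]]
[[671.4, 201.5, 114.0], [671.1, 159.5, 114.0], [613.0, 201.3, 114.0], [612.5, 159.3, 114.0]]
[[670.2, 202.4, 108.0], [669.9, 158.4, 108.0]]
[[668.9, 255.0, 40.0], [668.2, 134.2, 40.0]]
```

View pics/w17z.png

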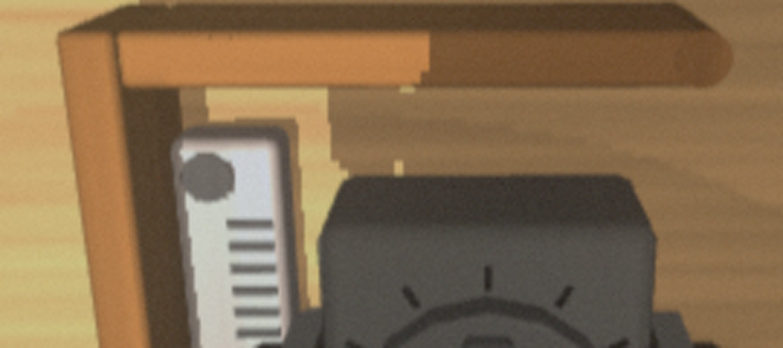

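Run:
```python
from h import *
w=cam("wrist")
print(ray(w,[(269,241),(367,241)],82).round(1).tolist(),ray(w,[(261,260),(376,260)],108).round(1).tolist(),ray(w,[(268,374),(369,374)],108).round(1).tolist())
```

```text
[[662.2, 203.6, 82.0], [661.9, 157.1, 82.0]] [[663.0, 203.4, 108.0], [662.7, 157.4, 108.0]] [[607.9, 203.3, 108.0], [607.4, 157.8, 108.0]]
```

Emit:
move_arm --pt "1 0 0.1 0" --pt "3 0 0.2 0" --pt "5 0 0.2 0" --pt "6.5 -0.1 0.2 -0.1" --pt "7.4 -0.1 0.2 -0.1" --pt "7.9 -0.1 0.2 -0.1" --pt "8 -0.1 0.2 -0.1" --pt "8.05 -0.1 0.2 -0.1" --pt "8.1 -0.1 0.2 -0.1" --pt "8.1 -0.1 0.2 -0.1"

```text
time: 32.25
tcp_pos: [632.9, 181.5, -26.9]
tcp_rot: [0.003, 0.71, -0.004, -0.704]
contact_force: [0.3, 0.5, -0.2]
opening: 47.3
```

Emit:
move_arm --pt "0 0 0 0" --pt "0 0 0 0" --pt "0 0 0 0" --pt "0 0 0 0" --pt "-1 0 0 0" --pt "-3 0 0 0" --pt "-6 0 0 0" --pt "-9 0 0 0" --pt "-9 3 0 0" --pt "-9 7 0 0" --hand 5.5

```text
time: 33.25
tcp_pos: [632.7, 113.8, 66.2]
tcp_rot: [0.003, 0.711, -0.002, -0.703]
contact_force: [0.5, -0.6, 0.3]
opening: 55.1
```

Run:
```python
from h import *
plan(627,-318,-30,np.radians(102.2))
r=cam("wrist"); cv2.imwrite(f"pics/wrist18.png",r["image"])
```

```text
t 33.25 tcp [632.7 113.8  66.2] ty -89.9 toolx [ 0.01  -0.008 -1.   ] q7 -1.25 inc [ 9.96 43.1   0.73] spin -12.1 F [ 0.5 -0.6  0.3] op 55.1
```

View pics/wrist18.png

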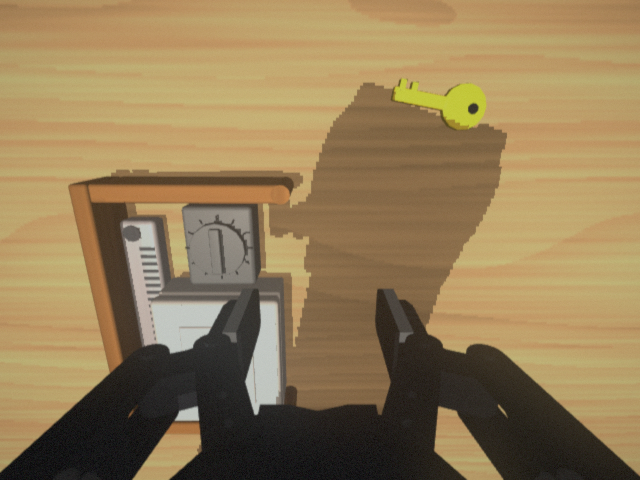

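Emit:
move_arm --pt "0 3 0 0" --pt "0 7 0.1 -2" --pt "0 11.5 0.2 -4" --pt "0 16.5 0.3 -6" --pt "0 21.5 0.4 -8" --pt "0 26.5 0.5 -10" --pt "0 31.5 0.6 -12" --pt "0 36.5 0.7 -12.1" --pt "0 40.5 0.7 -12.1" --pt "0 42.5 0.7 -12.1" --hand 6.5

```text
time: 34.3
tcp_pos: [621.0, -326.0, 73.9]
tcp_rot: [0.076, 0.707, 0.065, -0.7]
contact_force: [-0.5, -0.9, -0.8]
opening: 65.3
```

Run:
```python
from h import *
plan(627,-318,-28,np.radians(102.3))
r=cam("wrist"); cv2.imwrite(f"pics/wrist19.png",r["image"]); seg(r,lo=12,hi=35)
```

```text
t 34.3 tcp [ 621.  -326.    73.9] ty -78.6 toolx [ 0.011 -0.015 -1.   ] q7 -0.51 inc [10.19 -0.84 -0.67] spin -0.9 F [-0.5 -0.9 -0.8] op 65.3
[361.  86.] 6021 z 25.3 c [ 728.2 -333.6] s [38.3 57.4] a 4.3 [169.  97.  66.]
[140. 217.] 4890 z 25.4 c [ 616.3 -202.4] s [40.2 62.2] a 6.6 [157.  92.  67.]
[309. 229.] 4224 z 25.3 c [ 629.7 -319.3] s [59.5 38.4] a 13.5 [119. 123. 130.]
[435. 308.] 1028 z 25.0 c [ 585.5 -426.8] s [45.2 18.5] a 51.7 [ 43. 104. 167.]
[382. 331.] 382 z 25.0 c [ 554.6 -393.4] s [40.1 13. ] a 24.7 [ 43.  96. 155.]
```

View pics/wrist19.png

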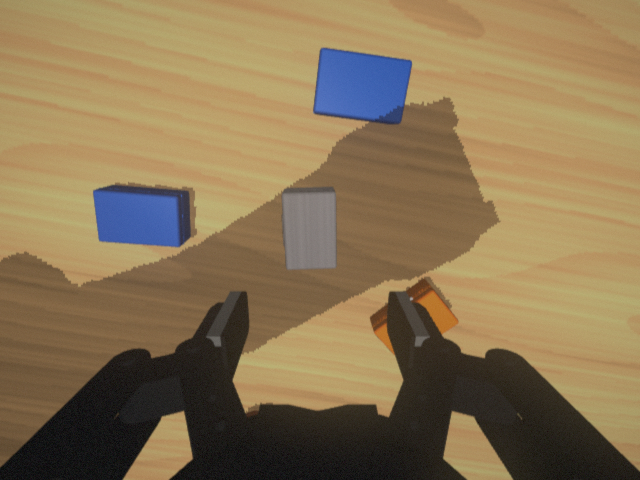

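Emit:
move_arm --pt "1 -0.5 -0.5 -0.9" --pt "4 -0.9 -0.75 -0.9" --pt "7 -0.9 -0.75 -0.9" --pt "9 -0.9 -0.75 -0.9" --pt "9.8 -0.9 -0.75 -0.9" --pt "10.1 -0.9 -0.75 -0.9" --pt "10.15 -0.9 -0.75 -0.9" --pt "10.15 -0.9 -0.75 -0.9" --pt "10.15 -0.9 -0.75 -0.9" --pt "10.15 -0.9 -0.75 -0.9"

```text
time: 35.35
tcp_pos: [627.5, -319.6, -26.9]
tcp_rot: [0.082, 0.706, 0.069, -0.7]
contact_force: [0.4, -0.9, 0.2]
opening: 65.2
```

Emit:
move_arm --pt "0 0 0 0" --pt "0 0 0 0" --pt "0 0 0 0" --pt "0 0 0 0" --pt "0 0 0 0" --pt "0 0 0 0" --pt "0 0 0 0" --pt "0 0 0 0" --pt "0 0 0 0" --pt "0 0 0 0" --hand 2.5

```text
time: 36.35
tcp_pos: [627.8, -319.7, -26.4]
tcp_rot: [0.082, 0.707, 0.069, -0.699]
contact_force: [-0.8, 2.3, 5.9]
opening: 37.1
```

Run:
```python
from h import *
plan(632.5,123,50,np.radians(89.8))
w=cam("wrist"); cv2.imwrite(f"pics/wrist20.png",w["image"]);
```

```text
t 36.35 tcp [ 627.8 -319.7  -26.4] ty -77.7 toolx [ 0.012 -0.017 -1.   ] q7 -0.46 inc [ -8.37 -43.01  -9.93] spin 12.5 F [-0.8  2.3  5.9] op 37.1
```

View pics/wrist20.png

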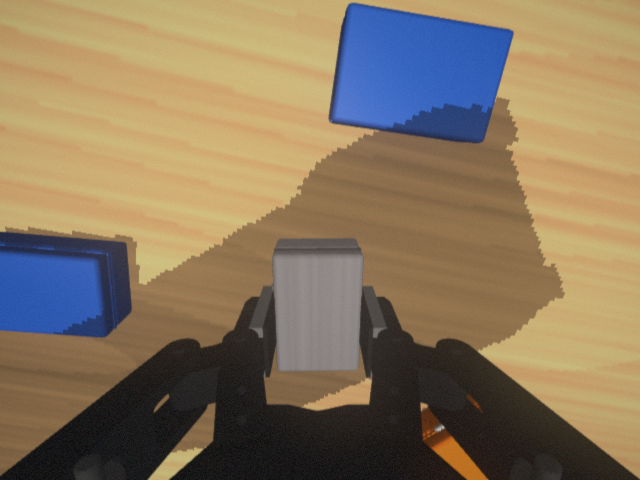

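Emit:
move_arm --pt "-2 0 0 0" --pt "-5 -1 -0.3 0" --pt "-8 -4 -1 2" --pt "-8.5 -8.5 -2 4" --pt "-8.5 -13 -3 6" --pt "-8.5 -17.5 -4 8" --pt "-8.5 -22 -5.1 10" --pt "-8.5 -26.5 -6.1 12" --pt "-8.5 -31 -7.1 12.5" --pt "-8.5 -35 -8.1 12.5"

```text
time: 37.4
tcp_pos: [631.6, 43.5, 54.0]
tcp_rot: [0.004, 0.712, -0.007, -0.702]
contact_force: [0.5, 0.3, -0.5]
opening: 37.4
```

Run:
```python
from h import *
plan(632.5,117,50,np.radians(89.8))
```

```text
t 37.4 tcp [631.6  43.5  54. ] ty -90.2 toolx [ 0.013 -0.016 -1.   ] q7 -1.14 inc [ 0.28 -7.35 -0.06] spin -0.0 F [ 0.5  0.3 -0.5] op 37.4
```

Emit:
move_arm --pt "0 -3 0 0" --pt "0 -6 0 0" --pt "0 -7.4 0 0" --pt "0 -7.5 0 0" --pt "2.5 -7.5 0 0" --pt "5 -7.5 0.05 0" --pt "6.7 -7.5 0.05 0" --pt "7.6 -7.5 0.05 0" --pt "7.9 -7.5 0.05 0" --pt "8 -7.5 0.05 0"

```text
time: 38.4
tcp_pos: [632.6, 116.4, -26.4]
tcp_rot: [0.004, 0.712, -0.007, -0.702]
contact_force: [-8.0, -2.8, 15.7]
opening: 37.1
```

Run:
```python
from h import *
plan(632.5,117,-26,np.radians(89.8))
w=cam("wrist"); cv2.imwrite(f"pics/wrist21.png",w["image"]);
```

```text
t 38.4 tcp [632.6 116.4 -26.4] ty -90.3 toolx [ 0.013 -0.016 -1.   ] q7 -1.2 inc [-0.04 -0.06  0.01] spin -0.1 F [-8.  -2.8 15.7] op 37.1
```

View pics/wrist21.png

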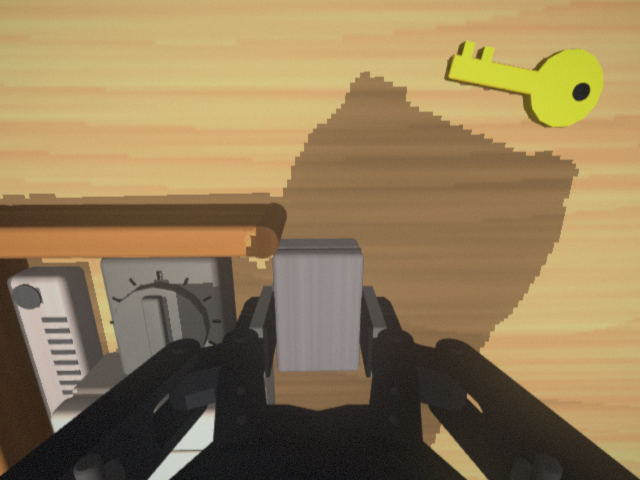

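Emit:
move_arm --pt "-0.05 0 0 0" --pt "-0.05 0 0 0" --pt "-0.05 0 0 0" --pt "-0.05 0 0 0" --pt "-2 0 0 0" --pt "-5 0 0 -5" --pt "-7 1 0 -13" --pt "-7 3 0 -21" --pt "-7 5 0 -29" --pt "-7 6.5 0 -37" --hand 4.4

```text
time: 39.45
tcp_pos: [631.7, 51.1, 46.5]
tcp_rot: [0.232, 0.674, 0.217, -0.667]
contact_force: [0.6, 0.0, 0.7]
opening: 44.1
```

Emit:
move_arm --pt "0 0 0 -8" --pt "0 0 0 -16" --pt "0 0 0 -24" --pt "0 0 0 -32" --pt "0 0 0 -40" --pt "0 0 0 -48" --pt "0 0 0 -53" --pt "0 0 0 -53" --pt "0 0 0 -53" --pt "0 0 0 -53" --hand 2.4

```text
time: 40.45
tcp_pos: [631.8, 51.0, 46.9]
tcp_rot: [0.507, 0.5, 0.492, -0.501]
contact_force: [0.1, 0.3, 0.5]
opening: 23.8
```

Run:
```python
from h import *
plan(632.5,60,-26,np.radians(-0.2))
w=cam("wrist"); cv2.imwrite(f"pics/wrist22.png",w["image"]);
```

```text
t 40.45 tcp [631.8  51.   46.9] ty -0.1 toolx [ 0.015 -0.017 -1.   ] q7 0.08 inc [ 7.28 -0.05 -1.02] spin 0.1 F [0.1 0.3 0.5] op 23.8
```

View pics/wrist22.png

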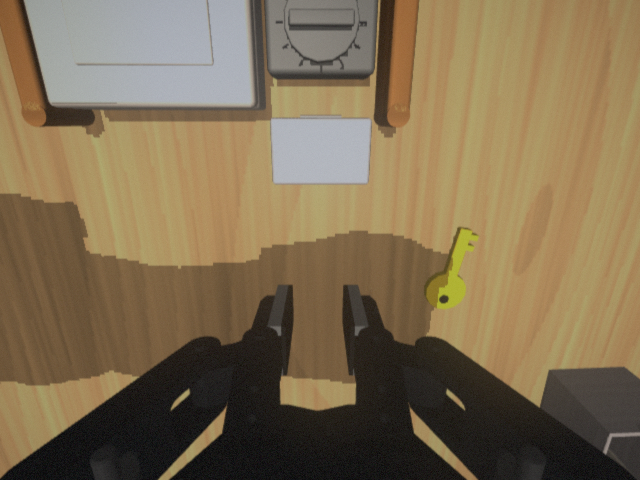

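Emit:
move_arm --pt "1 0 0 0" --pt "3 0 -0.3 0" --pt "5 0 -0.6 0" --pt "6.3 0 -0.8 0" --pt "7 0 -1 0" --pt "7.2 0 -1.4 0" --pt "7.2 0 -1.9 0" --pt "7.2 0 -2.4 0" --pt "7.2 0 -2.9 0" --pt "7.2 0 -3.2 0"

```text
time: 41.5
tcp_pos: [633.1, 82.8, -25.3]
tcp_rot: [0.508, 0.5, 0.492, -0.5]
contact_force: [-0.9, 0.4, 0.9]
opening: 24.3
```

Run:
```python
from h import *
plan(632.5,130,-26,np.radians(-0.2))
w=cam("wrist"); cv2.imwrite(f"pics/wrist23.png",w["image"]);
```

```text
t 41.5 tcp [633.1  82.8 -25.3] ty -0.0 toolx [ 0.015 -0.017 -1.   ] q7 0.06 inc [-0.01 -0.07 -4.72] spin 0.2 F [-0.9  0.4  0.9] op 24.3
```

View pics/wrist23.png

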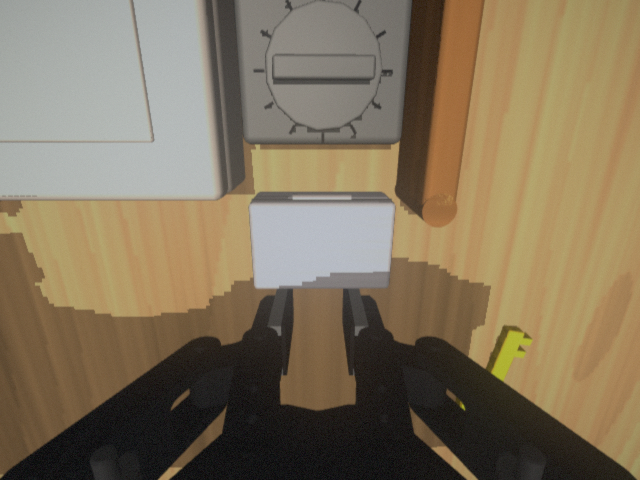

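Emit:
move_arm --pt "0 -0.05 -0.5 0.1" --pt "0 -0.05 -1 0.2" --pt "0 -0.05 -1.5 0.2" --pt "0 -0.05 -2 0.2" --pt "0 -0.05 -2.5 0.2" --pt "0 -0.05 -3 0.2" --pt "0 -0.05 -3.5 0.2" --pt "0 -0.05 -4 0.2" --pt "0 -0.05 -4.4 0.2" --pt "0 -0.05 -4.6 0.2"

```text
time: 42.55
tcp_pos: [632.5, 129.7, -26.2]
tcp_rot: [0.507, 0.501, 0.491, -0.501]
contact_force: [-0.1, -3.0, 2.8]
opening: 24.0
```

Run:
```python
from h import *
plan(632.5,132,-26,np.radians(-0.2))
w=cam("wrist"); cv2.imwrite(f"pics/wrist24.png",w["image"]);
```

```text
t 42.55 tcp [632.5 129.7 -26.2] ty -0.2 toolx [ 0.015 -0.016 -1.   ] q7 -0.01 inc [-0.02 -0.   -0.23] spin 0.0 F [-0.1 -3.   2.8] op 24.0
```

View pics/wrist24.png

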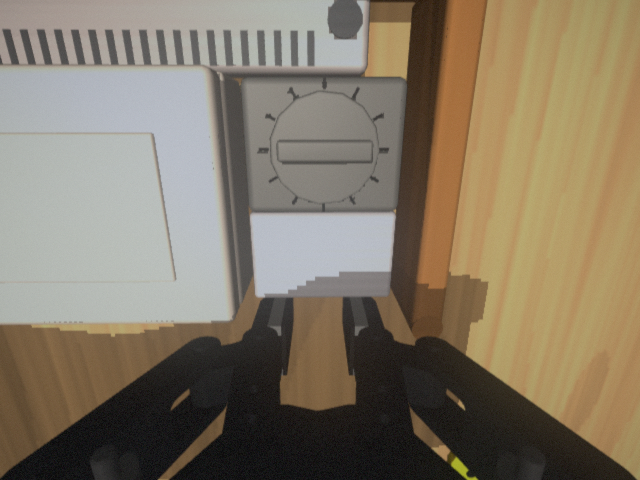

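Emit:
move_arm --pt "0 0 0.5 0" --pt "0 0 2 0" --pt "-1 0 4 0" --pt "-4 0 6 0" --pt "-8 0 9 0" --pt "-12 0 13 0" --pt "-14 0 17 0" --pt "-14 0 21.5 0" --pt "-14 0 26 0" --pt "-14 0 30.5 0"

```text
time: 43.6
tcp_pos: [628.2, -177.0, 119.9]
tcp_rot: [0.507, 0.501, 0.49, -0.501]
contact_force: [1.6, 0.0, -0.8]
opening: 23.8
```

Run:
```python
from h import *
plan(632.5,132,-26,np.radians(-0.2))
r=cam("top"); cv2.imwrite(f"pics/top25.png",cv2.resize(r["image"][130:350,130:390],None,fx=2.7,fy=2.7,interpolation=cv2.INTER_CUBIC)); seg(r,lo=10,amin=200)
r=cam("scene"); cv2.imwrite(f"pics/scene25.png",cv2.resize(r["image"][180:420,220:520],None,fx=2.5,fy=2.5,interpolation=cv2.INTER_CUBIC))
```

```text
t 43.6 tcp [ 628.2 -177.   119.9] ty -0.3 toolx [ 0.016 -0.017 -1.   ] q7 0.4 inc [ 1.408e+01  3.000e-02 -3.113e+01] spin -0.1 F [ 1.6  0.  -0.8] op 23.8
[396. 110.] 3003 z 60.4 c [ 854.  -164.4] s [ 84.3 206.5] a 1.3 [45. 49. 52.]
[221. 240.] 5816 z 41.2 c [580.  196.1] s [197.3 139.2] a 0.2 [ 96. 104. 111.]
[520. 251.] 578 z 24.5 c [ 566.8 -415.8] s [40.4 60.6] a 51.4 [ 39.  81. 121.]
[285. 332.] 266 z 40.3 c [394.7  64. ] s [36.  34.4] a 1.2 [124. 124. 123.]
```

View pics/top25.png

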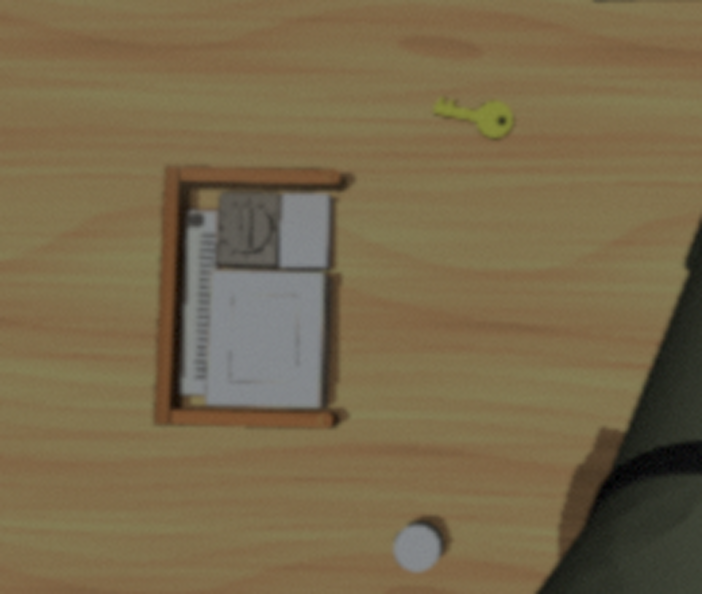

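View pics/scene25.png

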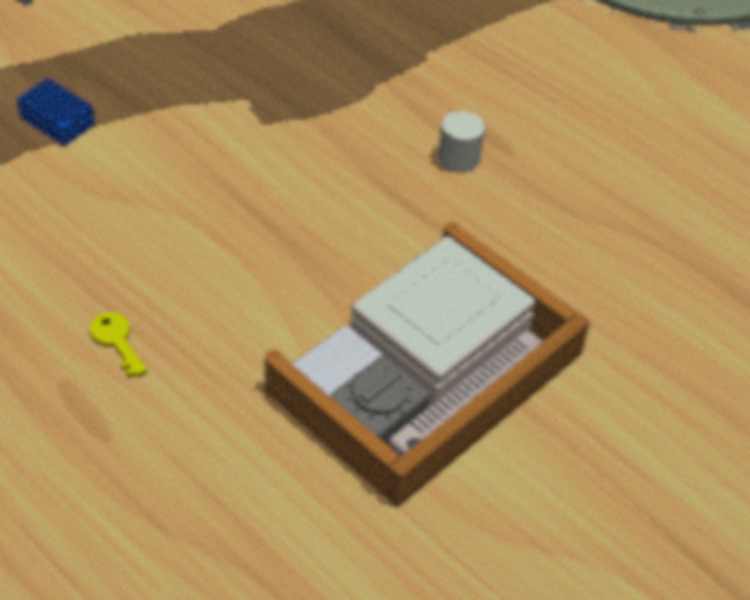

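Run:
```python
from h import *
r=cam("top"); f=lambda x,y:(130+x/2.7,130+y/2.7)
print("tin front",ray(r,[f(331,195),f(330,268)],24).round(1).tolist(),"trinket front",ray(r,[f(325,272),f(323,408)],42).round(1).tolist(),"wall front",ray(r,[f(342,180),f(335,418)],40).round(1).tolist())
r=cam("scene"); cv2.imwrite("pics/scene26.png",r["image"])
print(status.state()["joint_vel"].round(3))
```

```text
tin front [[660.4, 138.4, 24.0], [603.5, 137.6, 24.0]] trinket front [[598.7, 138.5, 42.0], [495.8, 137.2, 42.0]] wall front [[669.7, 127.8, 40.0], [488.4, 128.2, 40.0]]
[-0.047  0.001 -0.025  0.002 -0.005 -0.002 -0.01 ]
```

View pics/scene26.png

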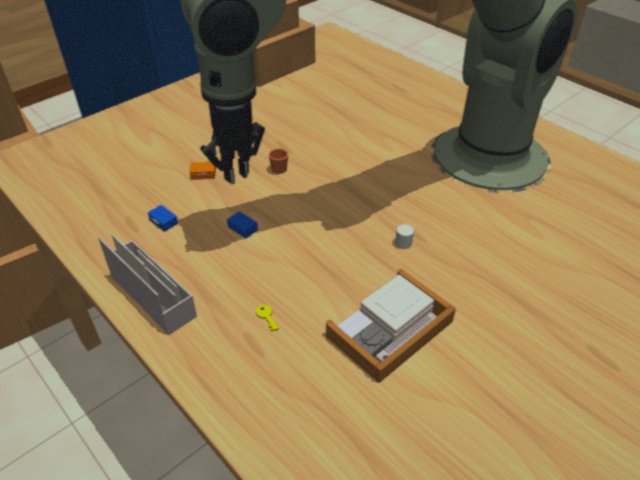

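All four items are inside. The tin and trinket box fronts sit about 10 mm behind the cubby's open front, and the pot, candle and key look unmoved.

```bash
python3 -c "
from rig import bot
print(bot.close_job())"
```

```text
the job is handed in; nothing more can be done
None
```

All four items are in the cubby and the job is handed in, at about 44 s of the 72 s allowed. `bot.close_job()` gave no verdict.

**What I did:**
- **Comb:** I lifted it over the back wall and pushed it flush along the back.
- **Trinket box:** I pushed it with two spread fingers, squared up, into the robot's side of the cubby. It stayed upright throughout.
- **Timer and tin:** I gripped the timer and the aluminium tin, set them down in the column beside the trinket box, and pushed them in together. The task says "slide", but these two and the comb were lifted part of the way.

**Last checks:**
- **Fit:** the top, scene and wrist views show all four standing flat and side by side, with nothing stacked. The tin and trinket box fronts are about 10 mm inside the open front.
- **Bystanders:** the candle measured within about 1 mm of where it started. The key and pot I checked only by eye in the last picture, and they look unmoved.

**What disagreed or went wrong:**
- **Fingertip offset:** the fingertips are about 35–40 mm behind the reported TCP. The first comb grasps closed above it; I then corrected the height.
- **Table contact:** while I was correcting that, the fingertips pressed the table at about 43 N for a moment. That was the fingers rather than the gripper's body, and well under the 120 N wrist limit.
- **Joint 7:** one spin in the wrong direction took this joint to −2.515 rad, just inside its −2.52 limit, before I turned back.
- **Cameras:** the views differed from each other by 2–3 mm.

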